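# Pack and close the dressing carrier, then slide it to the delivery crate

## Robot

A 7-joint arm with a two-finger parallel gripper is mounted at the origin on the work surface. World frame = base frame: x ahead of the robot, y to its left, z up, the work surface at z = 0. Lengths are in m, angles in rad, forces in N, time in s.
With the tool pointing down it reaches from about 0.425 to 0.95 m from the base axis. Payload 4.7 kg.
Tool frame: the origin (TCP) lies at the centre of the arm's flange, where the gripper is bolted on; the fingertips stand 182 mm ahead of it and the grasp point (between the pads) lies 164 mm ahead of it (grip_depth is the distance from the TCP to the grasp point, in m); z points along the fingers, y is the line along which they close (so a half turn about z gives the same grasp; the last joint's range is limited). The gripper opens to 87 mm and grips with 3 to 60 N. Pads are 19 mm wide; open, the fingers measure 117 mm over their backs; the gripper's body (75 mm by 190 mm) begins 51 mm behind the grasp point.
Start: joints at [1.159, 0.469, -0.049, 1.532, 0.024, 1.141, -0.082], TCP at [0.252, -0.626, 0.405] pointing down, gripper open.
Joint ranges: [-2.59, 2.59], [-0.33, 1.99], [-1.39, 1.29], [0.1, 2.45], [-1.04, 4.18], [0.21, 1.99], [-2.66, 2.66]. Speed limits (rad/s): [2.57, 2.57, 3.14, 3.14, 3.14, 3.14, 3.14].

## Interface

Orientations are given as a unit quaternion [x, y, z, w].
In Python, from rig import * gives the robot as it stands.
- The arm moves only by the tool apply_moves, never from a script. Its argument "targets" is a list of rows, each an object of numbers: "x", "y", "z": the shift along the tool's x, y, z as a fraction of full scale; "rx", "ry", "rz": the turn, a rotation vector about the tool's x, y, z as a fraction of full scale; "claw": the closure, from -1 (fully open) to 1 (shut), so that 0 is half open. In form: [{"x": .., "y": .., "z": .., "rx": .., "ry": .., "rz": .., "claw": ..}, ...]. A call has 1 to 12 rows; each row is the pose to reach, as a shift and turn from the pose commanded when the call began, along the tool's axes at that moment, turning the shorter way round; what a row does not reach only later rows make up. Full scale, the value 1, is 300 mm for a shift and pi rad for a turn. A row lasts 1/12 s, in which the tool goes at most 41.7 mm and 7.16 degrees, less where a joint would pass 70% of its speed; a pose out of reach is approached as far as the arm can. A call with a number of a shift or a turn outside -1 to 1 is refused whole. A call with a gripper value outside its range is refused whole. The fingers move at their own pace and stop on an object; the grip force is fixed at half the most. Time passes only in rows, so rows that repeat a pose let the fingers close. It gives the time, the measured TCP pose, the force, the opening and the grip force at its end, in the units of the state.
- read_state(): the state, without advancing time (a new reading comes with each control period).
- get_image(name): name is "side" or "top"; returns a dict with "color" (420x560x3 uint8, blue, green, red), "K" (3x3 intrinsics, pixels), "D" ([k1, k2, p1, p2, k3] as OpenCV has them; the pictures are not rectified), "eye" and "attitude" of the camera in the world. Camera axes: x right, y up, looking along -z (the intrinsics and any distortion apply to the point x, -y, -z); pixel columns grow to the right and rows downward; lengths in m; the calibration is good to about 2 mm. A picture is of the moment at which its call begins. There is no depth.
- hand_in(): hands the job in; it is judged then, once.
The state is a dict: "time": time; "q": joint angles; "qvel": joint speeds; "joint_torque": joint torques, N m; "tool_pos": TCP position; "tcp_rot": TCP orientation; "contact_force": force on the tool from outside, world axes, zero at the start; "wrist_torque": the same for the moment, N m; "width": opening from 0.0 (shut) to 1.0 (fully open); "finger_force": force on a finger pad.
Only numpy, scipy, OpenCV 4.12 (cv2) and the standard library are available. Lean on these libraries where they do the work, as an engineer would, in place of code of your own. Each camera call takes 0.05 s, during which the arm holds its last target. There are 200 camera calls.

## Task

Stand every lidded dressing pot that is on the table upright inside the open carrier box, close the lid fully and fold both front clips down flat over their catches. Then slide the closed box, which is too heavy to lift, away from you along the table, for instance by pushing its near corners in turn, until its back stands squarely against the near side of the delivery crate, roughly in the middle of it. Leave the ramekins, the oil bottle and the jug standing where they are.

Things in the scene. Friction and masses are not known exactly. Their poses are not given: they have to be found in the camera images.
- carrier: grey plastic box, 170 mm deep (x), 320 wide (y), 90 high (107 with the lid shut), walls and floor 8 mm, about 1.4 kg with lid; slides on the table (friction about 0.6). Origin: centre of its underside; x from its front (the clips' side, near the robot) to its back (hinge side), y left, z up. Pots stand on its inner floor, 8 mm above the origin (inner space 154 by 304 mm), e.g. in one row along y
- carrier_back_left (a point): point on the back face of the carrier box at its left (+y) end, 45 mm above the table
- carrier_back_right (a point): point on the back face of the carrier box at its right (-y) end, 45 mm above the table
- lid (a joint): angle of the carrier's lid (rad): 0 closed flat on the rim, about 1.5 standing open upright. A plate 170 by 320 by 17 mm on a stiff hinge along y at the box's upper back edge: it stays at any angle; closing takes 1 to 5 N at its free edge: push it over from behind, then press it down
- lid_hinge (a point): middle of the lid's hinge line: upper back edge of the box, 85 mm behind the box's origin and 90 mm above it; also the underside of the closed lid
- lid_edge (a point): middle of the lid's free edge, half way through its thickness, 170 mm from the hinge
- clip_left (a joint): angle of the left clip (rad): 0 folded flat on the box front, about 1.35 standing out from the lid's edge like a shelf (towards the robot once the lid is closed). A flap 50 mm wide (y), 42 long, 6 thick, hinged along y 6 mm in front of the lid's free edge, 75 mm left (+y) of the box's middle; stays where left; takes 1 to 2 N: press it down from above, then push it in to the box
- clip_right (a joint): the same for the right clip, 75 mm to the right (-y) of the box's middle
- clip_left_tip (a point): middle of the left clip's free end, 42 mm from its hinge
- clip_right_tip (a point): middle of the right clip's free end, 42 mm from its hinge
- crate: the delivery crate: fixed blue plastic crate packed with white cups, 300 mm deep (x), 400 mm wide (y), 120 mm high. Origin at the lower middle of its near side, which is the plane x = 0 of its own frame, x pointing away from the robot, y to the left; it does not move when pushed
- pot1: a squat glass dressing pot with a steel screw lid, an upright cylinder 50 mm in diameter and 50 mm high, about 140 g; origin at the centre of its underside, z up its axis. Three or four pots are there; an absent one reads None
- pot2: a squat glass dressing pot with a steel screw lid, an upright cylinder 50 mm in diameter and 50 mm high, about 140 g; origin at the centre of its underside, z up its axis. Three or four pots are there; an absent one reads None
- pot3: a squat glass dressing pot with a steel screw lid, an upright cylinder 50 mm in diameter and 50 mm high, about 140 g; origin at the centre of its underside, z up its axis. Three or four pots are there; an absent one reads None
- pot4: a squat glass dressing pot with a steel screw lid, an upright cylinder 50 mm in diameter and 50 mm high, about 140 g; origin at the centre of its underside, z up its axis. Three or four pots are there; an absent one reads None
- ramekin_a: bystander: open white ramekin of salad, 80 mm in diameter, 45 mm high, loose; origin at the centre of its underside
- ramekin_b: bystander: another open white ramekin of salad, the same
- oil_bottle: bystander: green glass oil bottle, 60 mm in diameter, 210 mm high, loose; origin at the centre of its underside
- jug: bystander: clear measuring jug, 92 mm in diameter and 110 mm high with a handle on its own +y side reaching 79 mm from its axis, loose; origin at the centre of its underside
There are look-alikes about, which are no part of the job. Leave any orange look-alike of the pot4 alone.

How it is judged:
On the way, in this order (a step that is already met when the one before it is completed fails the run):
1. every pot stands upright inside the carrier box (x of pot1 in the frame of carrier between -0.08 and 0.08 m and y of pot1 in the frame of carrier between -0.155 and 0.155 m and z of pot1 in the frame of carrier between 0 and 0.025 m and angle between each of pot1, pot2, pot3, pot4's own z axis and vertical below 0.3 rad and x of pot2 in the frame of carrier between -0.08 and 0.08 m and y of pot2 in the frame of carrier between -0.155 and 0.155 m and z of pot2 in the frame of carrier between 0 and 0.025 m and x of pot3 in the frame of carrier between -0.08 and 0.08 m and y of pot3 in the frame of carrier between -0.155 and 0.155 m and z of pot3 in the frame of carrier between 0 and 0.025 m and x of pot4 in the frame of carrier between -0.08 and 0.08 m and y of pot4 in the frame of carrier between -0.155 and 0.155 m and z of pot4 in the frame of carrier between 0 and 0.025 m), for 0.2 s.
2. the lid is closed and both clips folded down (value of joint lid below 0.06 rad and value of joint each of clip_left, clip_right below 0.2 rad), for 0.2 s.
3. the closed box has been slid squarely against the crate (all of step 2 and x of each of carrier_back_left, carrier_back_right in the frame of crate above -0.014 m and y of carrier in the frame of crate between -0.07 and 0.07 m and angle between carrier's own z axis and vertical below 0.06 rad), for 0.2 s.
At the end, for the whole second after the job is handed in: every pot stands upright (0.3 rad) on the box floor; lid closed (under 0.06 rad), both clips down (under 0.2 rad); both back corners of the box within 14 mm of the crate's near side, box level and at rest, its middle within 70 mm sideways of the crate's middle (all of step 1 and all of step 3 and linear speed of carrier below 0.02 m/s); the robot touches nothing.
It fails at once if a ramekin, the oil bottle or the jug is tipped over or shoved more than 80 mm (angle between any of ramekin_a, ramekin_b, oil_bottle, jug's own z axis and vertical above 0.7 rad or distance of any of ramekin_a, ramekin_b, oil_bottle, jug from where it was at the start of the episode above 0.08 m).
Of pot1, pot2, pot3, pot4 only 3 to 4 are there at a start; the rules pass over those that are not, and their reading is None.
At some moment in a run one of pot1, pot2, pot3, pot4 may be knocked a few centimetres aside while the robot is not near it.
Once in a run the grip may slacken for a moment while it holds something.
It also fails if it takes over 210 s, if anything falls off the work surface, if the arm or the gripper's body presses on something with over 40 N, if the wrist force passes 120 N, or if a joint passes its speed limit or range.

## Working session

There is one attempt and no reset: what is moved stays moved. The work goes in short steps, Python scripts to look and compute and a tool call to move; the robot and the scene stay as the last step left them, time stands still between calls to the robot, and variables do not carry over. Pictures are saved under pics/ and viewed, at most 14 in all, crops included, and the job is handed in when it is done.

Besides the shell and the picture viewer there is one more tool, called after "Call:" as name(argument=value, ...), one argument or row to a line, values as JSON. apply_moves: Moves the arm, as the interface text tells. Shift numbers are shares of 300 mm and turn numbers shares of pi rad, none past 1 either way. Its arguments: {"type":"object","properties":{"targets":{"type":"array","items":{"type":"object","properties":{"x":{"type":"number","minimum":-1,"maximum":1},"y":{"type":"number","minimum":-1,"maximum":1},"z":{"type":"number","minimum":-1,"maximum":1},"rx":{"type":"number","minimum":-1,"maximum":1},"ry":{"type":"number","minimum":-1,"maximum":1},"rz":{"type":"number","minimum":-1,"maximum":1},"claw":{"type":"number"}}}}},"required":["targets"]}

```bash
mkdir -p pics; cat > h.py <<'E'
from rig import *
import numpy as np, cv2
from scipy.spatial.transform import Rotation as R
def cam(n):
    im=get_image(n); return im
def rays(im,px):
    px=np.array(px,float).reshape(-1,1,2)
    u=cv2.undistortPoints(px,np.array(im["K"],float),np.array(im["D"],float)).reshape(-1,2)
    d=np.c_[u[:,0],-u[:,1],-np.ones(len(u))]
    a=np.array(im["attitude"],float)
    M=a if a.shape==(3,3) else R.from_quat(a).as_matrix()
    return np.array(im["eye"],float),d@M.T
def onplane(im,px,z):
    e,d=rays(im,px); return e+d*((z-e[2])/d[:,2])[:,None]
E
python3 - <<'E'
from h import *
for n in("side","top"):
    im=cam(n); cv2.imwrite(f"pics/{n}0.png",im["color"]); print(n,im["K"],im["D"],im["eye"],im["attitude"])
print(read_state())
E
```

```text
side [[528.42656356   0.         272.85823803]
 [  0.         528.42656356 211.00719714]
 [  0.           0.           1.        ]] [-0.171769  0.        0.        0.        0.      ] [-0.16168826  0.80037516  1.12701963] [-0.14009951  0.37610273  0.8519167  -0.33638788]
top [[387.71305784   0.         282.05290816]
 [  0.         387.71305784 214.51306103]
 [  0.           0.           1.        ]] [-0.07193101  0.          0.          0.          0.        ] [ 0.37069825 -0.00254947  1.12777057] [-0.06478466  0.07035676  0.70618641 -0.70153662]
{'time': 0.1, 'q': array([ 1.15910692,  0.46935627, -0.04859051,  1.53356719,  0.02410006,
        1.14101348, -0.08230668]), 'qvel': array([ 0.00061397, -0.00115186, -0.00015286, -0.00351308, -0.00163361,
        0.00115213, -0.00053996]), 'joint_torque': array([ 8.77830389e-04, -5.09169030e+01, -8.14071950e-02, -2.36828417e+01,
       -6.15987880e-02,  3.45401920e-02,  8.96805113e-05]), 'tool_pos': array([ 0.25205687, -0.62593486,  0.40381021]), 'tcp_rot': array([ 9.81737763e-01,  1.90237197e-01, -1.98482131e-04, -8.56681502e-04]), 'contact_force': array([ 0.31367261, -0.32179157,  0.52020544]), 'wrist_torque': array([-0.01438111,  0.01021559, -0.00609372]), 'finger_force': 0.0, 'width': 0.9952672530504063}
```

View pics/side0.png

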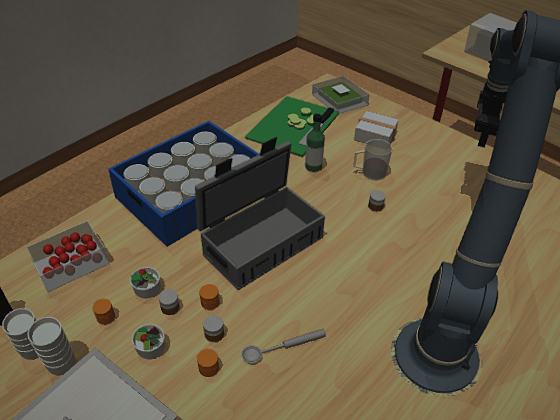

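View pics/top0.png

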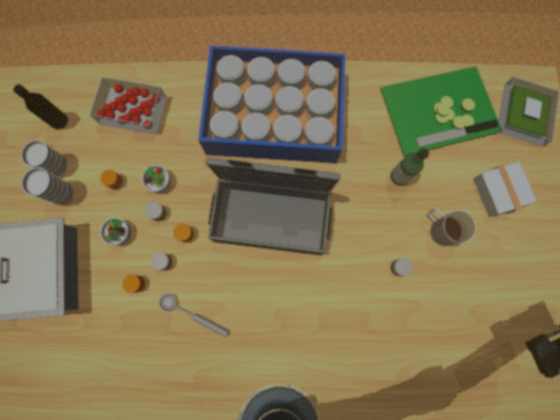

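```bash
python3 - <<'E'
from h import *
t=cam("top");s=cam("side")
def crop(im,c,r,k): 
    x,y=c; return cv2.resize(im["color"][y-r:y+r,x-r:x+r],None,fx=k,fy=k,interpolation=cv2.INTER_CUBIC)
a=[crop(t,c,20,6) for c in((155,211),(161,261),(401,267))]; b=[crop(s,c,20,6) for c in((169,301),(213,327),(377,200))]
cv2.imwrite("pics/pots.png",np.vstack([np.hstack(a),np.hstack(b)]))
x=cv2.resize(t["color"][150:260,200:350],None,fx=5,fy=5,interpolation=cv2.INTER_CUBIC);cv2.imwrite("pics/box.png",x)
for n,c,z in[("p1",(155,211),.05),("p2",(161,261),.05),("p3",(401,267),.05),("ramA",(156,179),.045),("ramB",(116,231),.045),("o1",(183,232),.05),("o2",(133,284),.05),("o3",(111,179),.05),("jug",(455,228),.1),("bottle",(402,178),.03),("boxFL",(212,243),.09),("boxFR",(326,252),.09),("crNL",(204,147),.12),("crNR",(341,160),.12)]: print(n,onplane(t,c,z)[0].round(3))
for n,c,z in[("p1",(169,297),.05),("p2",(213,322),.05),("p3",(377,195),.05)]: print(n,onplane(s,c,z)[0].round(3))
E
```

```text
p1 [0.592 0.35  0.05 ]
p2 [0.45  0.326 0.05 ]
p3 [ 0.429 -0.342  0.05 ]
ramA [0.688 0.355 0.045]
ramB [0.535 0.462 0.045]
o1 [0.531 0.267 0.05 ]
o2 [0.386 0.402 0.05 ]
o3 [0.688 0.486 0.05 ]
jug [ 0.53  -0.484  0.1  ]
bottle [ 0.692 -0.369  0.03 ]
boxFL [0.495 0.178 0.09 ]
boxFR [ 0.469 -0.129  0.09 ]
crNL [0.756 0.202 0.12 ]
crNR [ 0.717 -0.174  0.12 ]
p1 [0.592 0.356 0.05 ]
p2 [0.453 0.33  0.05 ]
p3 [ 0.433 -0.349  0.05 ]
```

View pics/pots.png

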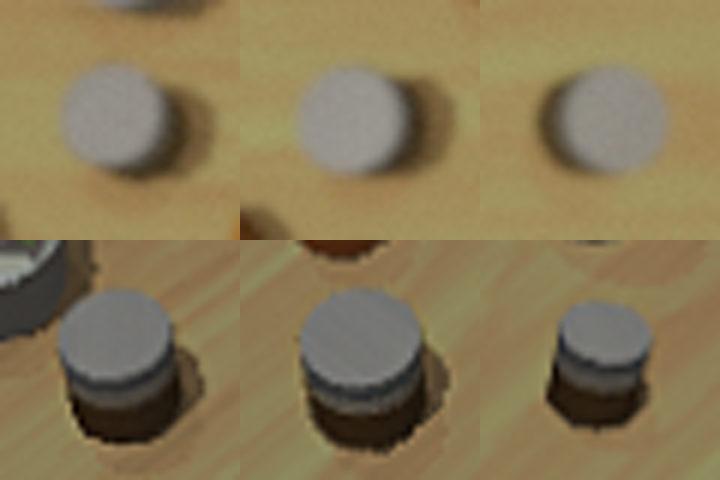

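View pics/box.png

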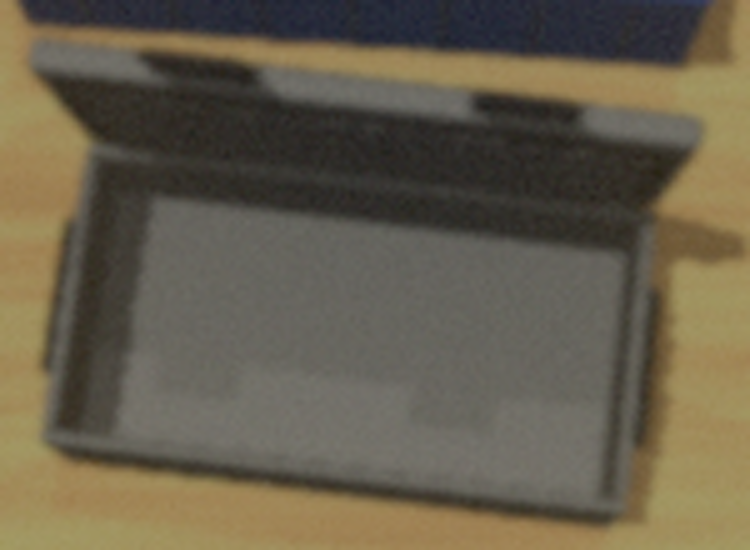

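```bash
python3 - <<'E'
from h import *
t=cam("top");s=cam("side")
x=np.hstack([cv2.resize(t["color"][40:170,195:355],None,fx=2.5,fy=2.5,interpolation=cv2.INTER_CUBIC),cv2.resize(s["color"][120:290,110:330],(400,325),interpolation=cv2.INTER_CUBIC)]);cv2.imwrite("pics/crate.png",x)
c=onplane(t,[(209,238.5),(324,253),(218,180),(331,192.5)],.09); print(c.round(3),c.mean(0))
print(np.linalg.norm(c[0]-c[1]),np.linalg.norm(c[2]-c[3]),np.linalg.norm(c[0]-c[2]),np.linalg.norm(c[1]-c[3]))
print(np.arctan2(*(c[0]-c[1])[:2])*57.3,np.arctan2(*(c[2]-c[3])[:2])*57.3)
print(onplane(t,[(204,154),(338,162)],0).round(3), onplane(t,[(204,154),(338,162)],0.12).round(3))
E
```

```text
[[ 0.507  0.186  0.09 ]
 [ 0.466 -0.123  0.09 ]
 [ 0.67   0.166  0.09 ]
 [ 0.633 -0.147  0.09 ]] [0.56911283 0.02034728 0.09      ]
0.31199995708053085 0.3151928086634918 0.1647351551615618 0.16865244935752047
7.554419383777624 6.843155666833646
[[ 0.78   0.226  0.   ]
 [ 0.752 -0.184  0.   ]] [[ 0.736  0.201  0.12 ]
 [ 0.711 -0.165  0.12 ]]
```

View pics/crate.png

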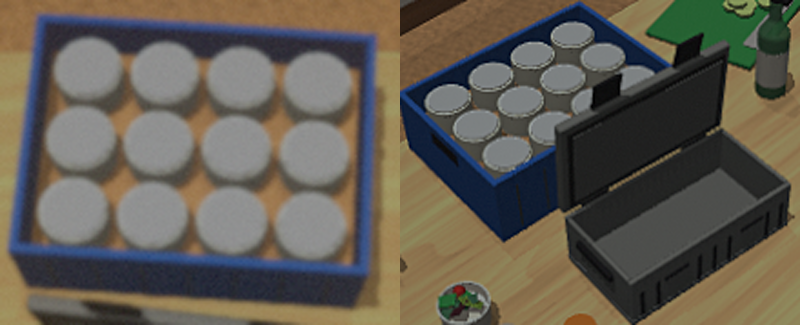

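```bash
cat >> h.py <<'E'
def pots(im=None):
    im=im or cam("top"); h=cv2.cvtColor(cv2.GaussianBlur(im["color"],(3,3),0),cv2.COLOR_BGR2HSV)
    m=((h[...,1]<60)&(h[...,2]>100)).astype(np.uint8)
    n,_,st,c=cv2.connectedComponentsWithStats(m)
    out=[]
    for i in range(1,n):
        x,y,w,hh,a=st[i]
        if 130<a<420 and .75<w/hh<1.33 and a/(w*hh)>.65:
            out.append((c[i].round(1).tolist(),int(a),onplane(im,c[i],.05)[0].round(4).tolist()))
    return out
def go(p,yaw=None):
    """fractions from the measured pose to TCP p (world) with tool down at yaw (deg)"""
    s=read_state(); r=R.from_quat(s["tcp_rot"]); d=r.inv().apply(np.array(p)-s["tool_pos"])/.3
    o=[0,0,0]
    if yaw is not None:
        a=np.radians(yaw)/2; o=(r.inv()*R.from_quat([np.cos(a),np.sin(a),0,0])).as_rotvec()/np.pi
    print("go",np.round(d,4),np.round(o,4),"t",round(s["time"],2)); 
def st():
    s=read_state(); print(round(s["time"],2),s["tool_pos"].round(4),R.from_quat(s["tcp_rot"]).as_matrix()[:,0].round(3),s["contact_force"].round(1),round(s["width"],3),round(s["finger_force"],1),s["q"].round(2))
BC=np.array([.569,.020]); BY=-7.2
def box(x,y,z):
    a=np.radians(BY); return [BC[0]+x*np.cos(a)-y*np.sin(a),BC[1]+x*np.sin(a)+y*np.cos(a),z]
E
python3 - <<'E'
from h import *
for p in pots():print(p)
go([.431,-.3455,.30],-7.2)
E
```

```text
([532.7, 107.3], 303, [0.9172, -0.8003, 0.05])
([153.3, 209.9], 229, [0.5952, 0.3556, 0.05])
([159.1, 260.6], 250, [0.4509, 0.3315, 0.05])
([402.6, 266.4], 242, [0.4303, -0.347, 0.05])
go [ 0.9024 -0.6448  0.3486] [-1.000e-04  0.000e+00  1.619e-01] t 0.35
```

Call:
apply_moves(
  targets=[
    {"x": 0.9, "y": -0.645, "z": 0.35, "rz": 0.162, "claw": -1},
    {"x": 0.9, "y": -0.645, "z": 0.35, "rz": 0.162, "claw": -1},
    {"x": 0.9, "y": -0.645, "z": 0.35, "rz": 0.162, "claw": -1},
    {"x": 0.9, "y": -0.645, "z": 0.35, "rz": 0.162, "claw": -1},
    {"x": 0.9, "y": -0.645, "z": 0.35, "rz": 0.162, "claw": -1},
    {"x": 0.9, "y": -0.645, "z": 0.35, "rz": 0.162, "claw": -1},
    {"x": 0.9, "y": -0.645, "z": 0.35, "rz": 0.162, "claw": -1},
    {"x": 0.9, "y": -0.645, "z": 0.35, "rz": 0.162, "claw": -1},
    {"x": 0.9, "y": -0.645, "z": 0.35, "rz": 0.162, "claw": -1},
    {"x": 0.9, "y": -0.645, "z": 0.35, "rz": 0.162, "claw": -1},
    {"x": 0.9, "y": -0.645, "z": 0.35, "rz": 0.162, "claw": -1},
    {"x": 0.9, "y": -0.645, "z": 0.35, "rz": 0.162, "claw": -1},
  ],
)

```text
schema error: expected keys x, y, z, rx, ry, rz, claw
```

```bash
python3 - <<'E'
from h import *
st(); go([.4305,-.347,.202],-7.2)
E
```

```text
0.35 [ 0.2522 -0.6261  0.4045] [0.928 0.374 0.   ] [-0.7  0.7  0. ] 1.003 0.0 [ 1.16  0.47 -0.05  1.53  0.02  1.14 -0.08]
go [ 0.899  -0.6406  0.6753] [-1.000e-04  0.000e+00  1.619e-01] t 0.35
```

All keys are needed in each row.

Call:
apply_moves(
  targets=[
    {"x": 0.9, "y": -0.642, "z": 0.35, "rx": 0, "ry": 0, "rz": 0.162, "claw": -1},
    {"x": 0.9, "y": -0.642, "z": 0.35, "rx": 0, "ry": 0, "rz": 0.162, "claw": -1},
    {"x": 0.9, "y": -0.642, "z": 0.35, "rx": 0, "ry": 0, "rz": 0.162, "claw": -1},
    {"x": 0.9, "y": -0.642, "z": 0.35, "rx": 0, "ry": 0, "rz": 0.162, "claw": -1},
    {"x": 0.9, "y": -0.642, "z": 0.35, "rx": 0, "ry": 0, "rz": 0.162, "claw": -1},
    {"x": 0.9, "y": -0.642, "z": 0.35, "rx": 0, "ry": 0, "rz": 0.162, "claw": -1},
    {"x": 0.9, "y": -0.642, "z": 0.35, "rx": 0, "ry": 0, "rz": 0.162, "claw": -1},
    {"x": 0.9, "y": -0.642, "z": 0.35, "rx": 0, "ry": 0, "rz": 0.162, "claw": -1},
    {"x": 0.9, "y": -0.642, "z": 0.35, "rx": 0, "ry": 0, "rz": 0.162, "claw": -1},
    {"x": 0.9, "y": -0.642, "z": 0.35, "rx": 0, "ry": 0, "rz": 0.162, "claw": -1},
    {"x": 0.9, "y": -0.642, "z": 0.35, "rx": 0, "ry": 0, "rz": 0.162, "claw": -1},
    {"x": 0.9, "y": -0.642, "z": 0.35, "rx": 0, "ry": 0, "rz": 0.162, "claw": -1},
  ],
)

```text
time: 1.35
tool_pos: [0.4301, -0.348, 0.3002]
tcp_rot: [0.998, -0.064, 0.0, 0.001]
contact_force: [-0.1, -0.3, -0.3]
width: 0.997
finger_force: 0.0
```

```bash
python3 - <<'E'
from h import *
st(); go([.4305,-.347,.202],-7.2)
E
```

```text
1.35 [ 0.4301 -0.348   0.3002] [ 0.992 -0.128  0.   ] [-0.1 -0.3 -0.3] 0.997 0.0 [ 0.64  0.39 -0.04  1.93  0.02  0.82 -1.12]
go [ 0.0008 -0.004   0.3274] [ 0.0005 -0.0001 -0.0008] t 1.35
```

Call:
apply_moves(
  targets=[
    {"x": 0, "y": -0.004, "z": 0.14, "rx": 0, "ry": 0, "rz": 0, "claw": -1},
    {"x": 0, "y": -0.004, "z": 0.26, "rx": 0, "ry": 0, "rz": 0, "claw": -1},
    {"x": 0, "y": -0.004, "z": 0.327, "rx": 0, "ry": 0, "rz": 0, "claw": -1},
    {"x": 0, "y": -0.004, "z": 0.327, "rx": 0, "ry": 0, "rz": 0, "claw": -1},
    {"x": 0, "y": -0.004, "z": 0.327, "rx": 0, "ry": 0, "rz": 0, "claw": 1},
    {"x": 0, "y": -0.004, "z": 0.327, "rx": 0, "ry": 0, "rz": 0, "claw": 1},
    {"x": 0, "y": -0.004, "z": 0.327, "rx": 0, "ry": 0, "rz": 0, "claw": 1},
    {"x": 0, "y": -0.004, "z": 0.327, "rx": 0, "ry": 0, "rz": 0, "claw": 1},
    {"x": 0, "y": -0.004, "z": 0.327, "rx": 0, "ry": 0, "rz": 0, "claw": 1},
    {"x": 0, "y": -0.004, "z": 0.327, "rx": 0, "ry": 0, "rz": 0, "claw": 1},
    {"x": 0, "y": -0.004, "z": 0.327, "rx": 0, "ry": 0, "rz": 0, "claw": 1},
    {"x": 0, "y": -0.004, "z": 0.327, "rx": 0, "ry": 0, "rz": 0, "claw": 1},
  ],
)

```text
time: 2.35
tool_pos: [0.4311, -0.3462, 0.2026]
tcp_rot: [0.998, -0.063, 0.001, 0.001]
contact_force: [-0.2, -2.3, 5.4]
width: 0.569
finger_force: 30.0
```

```bash
python3 - <<'E'
from h import *
st(); print(box(-.015,-.09,0)); go([.4305,-.347,.33]); go(box(-.015,-.09,.33)); go(box(-.015,-.09,.212),BY)
E
```

```text
2.35 [ 0.4311 -0.3462  0.2026] [ 0.992 -0.126  0.002] [-0.2 -2.3  5.4] 0.569 30.0 [ 0.63  0.53 -0.04  1.99  0.03  0.62 -1.13]
[np.float64(0.5428382884594954), np.float64(-0.06741032461483845), 0]
go [-0.0008  0.0036 -0.4247] [0 0 0] t 2.35
go [ 0.2532 -0.9681 -0.426 ] [0 0 0] t 2.35
go [ 0.2525 -0.9689 -0.0326] [ 0.0006 -0.0006 -0.0002] t 2.35
```

Call:
apply_moves(
  targets=[
    {"x": 0, "y": 0, "z": -0.13, "rx": 0, "ry": 0, "rz": 0, "claw": 1},
    {"x": 0, "y": 0, "z": -0.26, "rx": 0, "ry": 0, "rz": 0, "claw": 1},
    {"x": 0, "y": 0, "z": -0.39, "rx": 0, "ry": 0, "rz": 0, "claw": 1},
    {"x": 0.04, "y": -0.12, "z": -0.426, "rx": 0, "ry": 0, "rz": 0, "claw": 1},
    {"x": 0.08, "y": -0.25, "z": -0.426, "rx": 0, "ry": 0, "rz": 0, "claw": 1},
    {"x": 0.12, "y": -0.38, "z": -0.426, "rx": 0, "ry": 0, "rz": 0, "claw": 1},
    {"x": 0.16, "y": -0.51, "z": -0.426, "rx": 0, "ry": 0, "rz": 0, "claw": 1},
    {"x": 0.2, "y": -0.64, "z": -0.426, "rx": 0, "ry": 0, "rz": 0, "claw": 1},
    {"x": 0.24, "y": -0.77, "z": -0.426, "rx": 0, "ry": 0, "rz": 0, "claw": 1},
    {"x": 0.253, "y": -0.9, "z": -0.426, "rx": 0, "ry": 0, "rz": 0, "claw": 1},
    {"x": 0.253, "y": -0.968, "z": -0.426, "rx": 0, "ry": 0, "rz": 0, "claw": 1},
    {"x": 0.253, "y": -0.968, "z": -0.426, "rx": 0, "ry": 0, "rz": 0, "claw": 1},
  ],
)

```text
time: 3.35
tool_pos: [0.5431, -0.0598, 0.3289]
tcp_rot: [0.998, -0.058, -0.001, -0.002]
contact_force: [-0.2, 0.3, -0.9]
width: 0.569
finger_force: 30.0
```

```bash
python3 - <<'E'
from h import *
st(); go(box(-.015,-.09,.212),BY)
for p in pots(): print(p)
cv2.imwrite("pics/a1.png",cam("side")["color"])
E
```

```text
3.35 [ 0.5431 -0.0598  0.3289] [ 0.993 -0.115 -0.002] [-0.2  0.3 -0.9] 0.569 30.0 [ 0.16  0.35 -0.16  1.91  0.06  0.88 -1.72]
go [0.0027 0.0267 0.3896] [-0.0012  0.0005  0.0032] t 3.35
([532.7, 107.4], 312, [0.9169, -0.8, 0.05])
([153.4, 209.9], 235, [0.595, 0.3551, 0.05])
([159.1, 260.6], 258, [0.4509, 0.3314, 0.05])
```

View pics/a1.png

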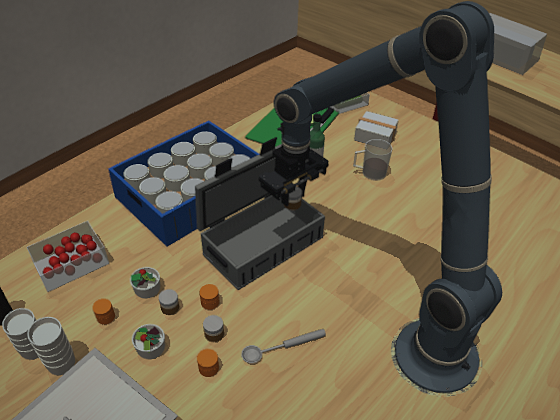

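```bash
python3 - <<'E'
from h import *
st(); go(box(-.015,-.09,.212),BY)
E
```

```text
3.45 [ 0.5423 -0.0658  0.3288] [ 0.992 -0.123 -0.002] [-0.3 -1.  -1.7] 0.571 30.0 [ 0.17  0.35 -0.15  1.91  0.07  0.88 -1.71]
go [0.003  0.0052 0.3895] [0.     0.0005 0.0007] t 3.45
```

Call:
apply_moves(
  targets=[
    {"x": 0, "y": 0, "z": 0.1, "rx": 0, "ry": 0, "rz": 0, "claw": 1},
    {"x": 0, "y": 0, "z": 0.2, "rx": 0, "ry": 0, "rz": 0, "claw": 1},
    {"x": 0, "y": 0, "z": 0.3, "rx": 0, "ry": 0, "rz": 0, "claw": 1},
    {"x": 0, "y": 0, "z": 0.36, "rx": 0, "ry": 0, "rz": 0, "claw": 1},
    {"x": 0, "y": 0, "z": 0.388, "rx": 0, "ry": 0, "rz": 0, "claw": 1},
    {"x": 0, "y": 0, "z": 0.388, "rx": 0, "ry": 0, "rz": 0, "claw": 1},
    {"x": 0, "y": 0, "z": 0.388, "rx": 0, "ry": 0, "rz": 0, "claw": 1},
    {"x": 0, "y": 0, "z": 0.388, "rx": 0, "ry": 0, "rz": 0, "claw": -0.6},
    {"x": 0, "y": 0, "z": 0.388, "rx": 0, "ry": 0, "rz": 0, "claw": -0.6},
    {"x": 0, "y": 0, "z": 0.388, "rx": 0, "ry": 0, "rz": 0, "claw": -0.6},
    {"x": 0, "y": 0, "z": 0.388, "rx": 0, "ry": 0, "rz": 0, "claw": -0.6},
    {"x": 0, "y": 0, "z": 0.388, "rx": 0, "ry": 0, "rz": 0, "claw": -0.6},
  ],
)

```text
time: 4.45
tool_pos: [0.5428, -0.0669, 0.2135]
tcp_rot: [0.998, -0.063, 0.001, 0.0]
contact_force: [-0.9, -0.6, 0.4]
width: 0.781
finger_force: 0.0
```

```bash
python3 - <<'E'
from h import *
st(); go([.451,.331,.33],BY)
E
```

```text
4.45 [ 0.5428 -0.0669  0.2135] [ 0.992 -0.126  0.001] [-0.9 -0.6  0.4] 0.781 0.0 [ 0.15  0.51 -0.13  2.    0.11  0.64 -1.75]
go [-0.4701 -1.2774 -0.3887] [ 0.     -0.0003 -0.0002] t 4.45
```

Call:
apply_moves(
  targets=[
    {"x": 0, "y": 0, "z": -0.13, "rx": 0, "ry": 0, "rz": 0, "claw": -0.6},
    {"x": 0, "y": 0, "z": -0.26, "rx": 0, "ry": 0, "rz": 0, "claw": -0.6},
    {"x": 0, "y": 0, "z": -0.389, "rx": 0, "ry": 0, "rz": 0, "claw": -0.6},
    {"x": -0.45, "y": -0.99, "z": -0.389, "rx": 0, "ry": 0, "rz": 0, "claw": -1},
    {"x": -0.45, "y": -0.99, "z": -0.389, "rx": 0, "ry": 0, "rz": 0, "claw": -1},
    {"x": -0.45, "y": -0.99, "z": -0.389, "rx": 0, "ry": 0, "rz": 0, "claw": -1},
    {"x": -0.45, "y": -0.99, "z": -0.389, "rx": 0, "ry": 0, "rz": 0, "claw": -1},
    {"x": -0.45, "y": -0.99, "z": -0.389, "rx": 0, "ry": 0, "rz": 0, "claw": -1},
    {"x": -0.45, "y": -0.99, "z": -0.389, "rx": 0, "ry": 0, "rz": 0, "claw": -1},
    {"x": -0.45, "y": -0.99, "z": -0.389, "rx": 0, "ry": 0, "rz": 0, "claw": -1},
    {"x": -0.45, "y": -0.99, "z": -0.389, "rx": 0, "ry": 0, "rz": 0, "claw": -1},
    {"x": -0.45, "y": -0.99, "z": -0.389, "rx": 0, "ry": 0, "rz": 0, "claw": -1},
  ],
)

```text
time: 5.45
tool_pos: [0.4428, 0.2523, 0.3306]
tcp_rot: [0.998, -0.057, -0.0, -0.003]
contact_force: [-0.1, -0.2, 0.6]
width: 1.001
finger_force: 0.0
```

```bash
python3 - <<'E'
from h import *
t=cam("top"); cv2.imwrite("pics/a2.png",t["color"])
for p in pots(t): print(p)
st();go([.451,.331,.33],BY);go([.451,.331,.202],BY)
E
```

```text
([532.7, 107.4], 313, [0.9168, -0.7999, 0.05])
([153.5, 209.9], 236, [0.595, 0.355, 0.05])
5.5 [0.4442 0.2488 0.3302] [ 0.993 -0.117  0.   ] [ 0.2 -0.7 -0.4] 1.002 0.0 [-0.34  0.3  -0.3   1.99  0.12  0.86 -2.39]
go [-0.0098 -0.2748  0.0012] [-0.0007 -0.      0.0026] t 5.5
go [-0.0098 -0.2739  0.4278] [-0.0007 -0.      0.0026] t 5.5
```

View pics/a2.png

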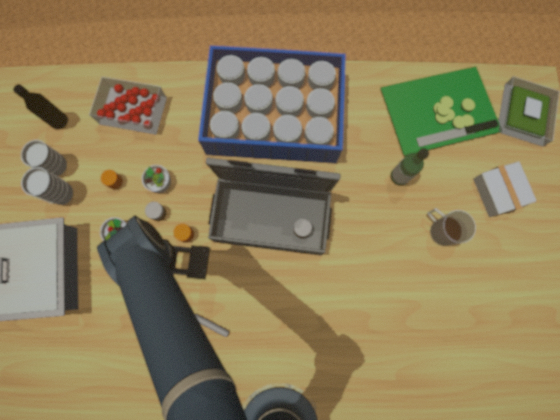

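Call:
apply_moves(
  targets=[
    {"x": 0, "y": 0, "z": 0, "rx": 0, "ry": 0, "rz": -0.47, "claw": -1},
    {"x": 0, "y": 0, "z": 0, "rx": 0, "ry": 0, "rz": -0.47, "claw": -1},
    {"x": 0, "y": 0, "z": 0, "rx": 0, "ry": 0, "rz": -0.47, "claw": -1},
    {"x": 0, "y": 0, "z": 0, "rx": 0, "ry": 0, "rz": -0.47, "claw": -1},
    {"x": -0.01, "y": -0.275, "z": 0, "rx": 0, "ry": 0, "rz": -0.47, "claw": -1},
    {"x": -0.01, "y": -0.275, "z": 0, "rx": 0, "ry": 0, "rz": -0.47, "claw": -1},
    {"x": -0.01, "y": -0.275, "z": 0, "rx": 0, "ry": 0, "rz": -0.47, "claw": -1},
    {"x": -0.01, "y": -0.275, "z": 0, "rx": 0, "ry": 0, "rz": -0.47, "claw": -1},
    {"x": -0.01, "y": -0.275, "z": 0, "rx": 0, "ry": 0, "rz": -0.47, "claw": -1},
    {"x": -0.01, "y": -0.275, "z": 0, "rx": 0, "ry": 0, "rz": -0.47, "claw": -1},
    {"x": -0.01, "y": -0.275, "z": 0, "rx": 0, "ry": 0, "rz": -0.47, "claw": -1},
    {"x": -0.01, "y": -0.275, "z": 0, "rx": 0, "ry": 0, "rz": -0.47, "claw": -1},
  ],
)

```text
time: 6.5
tool_pos: [0.4544, 0.3254, 0.3295]
tcp_rot: [0.779, 0.626, -0.0, 0.001]
contact_force: [0.0, -0.1, -0.2]
width: 0.999
finger_force: 0.0
```

Call:
apply_moves(
  targets=[
    {"x": 0, "y": 0, "z": 0, "rx": 0, "ry": 0, "rz": -0.47, "claw": -1},
    {"x": 0, "y": 0, "z": 0, "rx": 0, "ry": 0, "rz": -0.47, "claw": -1},
    {"x": 0, "y": 0, "z": 0, "rx": 0, "ry": 0, "rz": -0.47, "claw": -1},
    {"x": 0, "y": 0, "z": 0, "rx": 0, "ry": 0, "rz": -0.47, "claw": -1},
    {"x": 0, "y": 0, "z": 0, "rx": 0, "ry": 0, "rz": -0.47, "claw": -1},
    {"x": 0, "y": 0, "z": 0, "rx": 0, "ry": 0, "rz": -0.47, "claw": -1},
    {"x": 0, "y": 0, "z": 0, "rx": 0, "ry": 0, "rz": -0.47, "claw": -1},
    {"x": 0, "y": 0, "z": 0, "rx": 0, "ry": 0, "rz": -0.47, "claw": -1},
    {"x": 0, "y": 0, "z": 0, "rx": 0, "ry": 0, "rz": -0.47, "claw": -1},
    {"x": 0, "y": 0, "z": 0, "rx": 0, "ry": 0, "rz": -0.47, "claw": -1},
    {"x": 0, "y": 0, "z": 0, "rx": 0, "ry": 0, "rz": -0.47, "claw": -1},
    {"x": 0, "y": 0, "z": 0, "rx": 0, "ry": 0, "rz": -0.47, "claw": -1},
  ],
)

```text
time: 7.5
tool_pos: [0.4545, 0.3254, 0.3294]
tcp_rot: [0.155, 0.988, -0.001, 0.0]
contact_force: [0.1, -0.8, -0.8]
width: 0.999
finger_force: 0.0
```

```bash
python3 - <<'E'
from h import *
s=cam("side"); 
h=cv2.cvtColor(s["color"],cv2.COLOR_BGR2HSV); cv2.imwrite("pics/a3.png",s["color"])
st();go([.451,.331,.202],BY+180)
E
```

```text
7.55 [0.4545 0.3253 0.3292] [-0.953  0.304 -0.   ] [0.7 0.4 0.1] 1.004 0.0 [ 0.02  0.54 -0.96  1.85  0.52  1.02  0.1 ]
go [0.0171 0.0152 0.4239] [-0.0005 -0.     -0.0583] t 7.55
```

View pics/a3.png

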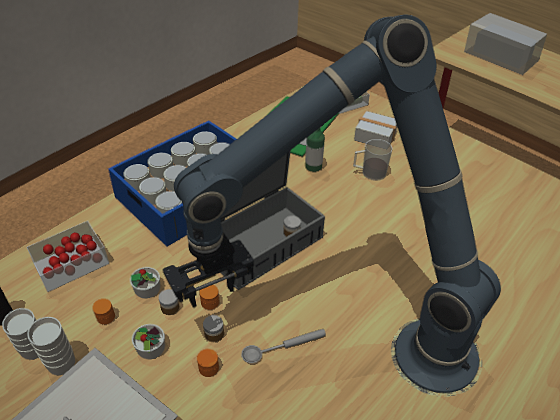

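Call:
apply_moves(
  targets=[
    {"x": 0.017, "y": 0.015, "z": 0.1, "rx": 0, "ry": 0, "rz": -0.058, "claw": -1},
    {"x": 0.017, "y": 0.015, "z": 0.2, "rx": 0, "ry": 0, "rz": -0.058, "claw": -1},
    {"x": 0.017, "y": 0.015, "z": 0.3, "rx": 0, "ry": 0, "rz": -0.058, "claw": -1},
    {"x": 0.017, "y": 0.015, "z": 0.38, "rx": 0, "ry": 0, "rz": -0.058, "claw": -1},
    {"x": 0.017, "y": 0.015, "z": 0.423, "rx": 0, "ry": 0, "rz": -0.058, "claw": -1},
    {"x": 0.017, "y": 0.015, "z": 0.423, "rx": 0, "ry": 0, "rz": -0.058, "claw": -1},
    {"x": 0.017, "y": 0.015, "z": 0.423, "rx": 0, "ry": 0, "rz": -0.058, "claw": 1},
    {"x": 0.017, "y": 0.015, "z": 0.423, "rx": 0, "ry": 0, "rz": -0.058, "claw": 1},
    {"x": 0.017, "y": 0.015, "z": 0.423, "rx": 0, "ry": 0, "rz": -0.058, "claw": 1},
    {"x": 0.017, "y": 0.015, "z": 0.423, "rx": 0, "ry": 0, "rz": -0.058, "claw": 1},
    {"x": 0.017, "y": 0.015, "z": 0.423, "rx": 0, "ry": 0, "rz": -0.058, "claw": 1},
    {"x": 0.017, "y": 0.015, "z": 0.423, "rx": 0, "ry": 0, "rz": -0.058, "claw": 1},
  ],
)

```text
time: 8.55
tool_pos: [0.4502, 0.3329, 0.2035]
tcp_rot: [0.066, 0.998, 0.0, 0.001]
contact_force: [-0.5, -0.1, -0.5]
width: 0.633
finger_force: 0.0
```

```bash
python3 - <<'E'
from h import *
st(); go(box(-.015,.0,.33),BY+180)
E
```

```text
8.55 [0.4502 0.3329 0.2035] [-0.991  0.132 -0.001] [-0.5 -0.1 -0.5] 0.633 0.0 [-0.08  0.71 -0.86  1.94  0.73  0.84  0.09]
go [-0.4809 -0.9815 -0.4218] [ 0.0002  0.0003 -0.0022] t 8.55
```

Fingers are still closing; hold, then lift.

Call:
apply_moves(
  targets=[
    {"x": 0, "y": 0, "z": 0, "rx": 0, "ry": 0, "rz": 0, "claw": 1},
    {"x": 0, "y": 0, "z": 0, "rx": 0, "ry": 0, "rz": 0, "claw": 1},
    {"x": 0, "y": 0, "z": 0, "rx": 0, "ry": 0, "rz": 0, "claw": 1},
    {"x": 0, "y": 0, "z": 0, "rx": 0, "ry": 0, "rz": 0, "claw": 1},
    {"x": 0, "y": 0, "z": -0.1, "rx": 0, "ry": 0, "rz": 0, "claw": 1},
    {"x": 0, "y": 0, "z": -0.2, "rx": 0, "ry": 0, "rz": 0, "claw": 1},
    {"x": 0, "y": 0, "z": -0.3, "rx": 0, "ry": 0, "rz": 0, "claw": 1},
    {"x": 0, "y": 0, "z": -0.4, "rx": 0, "ry": 0, "rz": 0, "claw": 1},
    {"x": 0, "y": 0, "z": -0.422, "rx": 0, "ry": 0, "rz": 0, "claw": 1},
    {"x": 0, "y": 0, "z": -0.422, "rx": 0, "ry": 0, "rz": 0, "claw": 1},
  ],
)

```text
time: 9.38
tool_pos: [0.4502, 0.3333, 0.3311]
tcp_rot: [0.066, 0.998, 0.001, 0.002]
contact_force: [0.4, 0.5, -1.5]
width: 0.57
finger_force: 30.0
```

```bash
python3 - <<'E'
from h import *
st(); go(box(-.015,.0,.33),BY+180)
E
```

```text
9.38 [0.4502 0.3333 0.3311] [-0.991  0.132 -0.003] [ 0.4  0.5 -1.5] 0.57 30.0 [ 0.03  0.56 -1.01  1.85  0.55  1.04  0.23]
go [-0.4806 -0.9831  0.0028] [ 0.0008  0.0009 -0.0022] t 9.38
```

Call:
apply_moves(
  targets=[
    {"x": -0.05, "y": -0.1, "z": 0, "rx": 0, "ry": 0, "rz": -0.002, "claw": 1},
    {"x": -0.1, "y": -0.21, "z": 0, "rx": 0, "ry": 0, "rz": -0.002, "claw": 1},
    {"x": -0.16, "y": -0.32, "z": 0, "rx": 0, "ry": 0, "rz": -0.002, "claw": 1},
    {"x": -0.21, "y": -0.43, "z": 0, "rx": 0, "ry": 0, "rz": -0.002, "claw": 1},
    {"x": -0.26, "y": -0.54, "z": 0, "rx": 0, "ry": 0, "rz": -0.002, "claw": 1},
    {"x": -0.32, "y": -0.65, "z": 0, "rx": 0, "ry": 0, "rz": -0.002, "claw": 1},
    {"x": -0.37, "y": -0.76, "z": 0, "rx": 0, "ry": 0, "rz": -0.002, "claw": 1},
    {"x": -0.43, "y": -0.87, "z": 0, "rx": 0, "ry": 0, "rz": -0.002, "claw": 1},
    {"x": -0.47, "y": -0.96, "z": 0, "rx": 0, "ry": 0, "rz": -0.002, "claw": 1},
    {"x": -0.481, "y": -0.983, "z": 0, "rx": 0, "ry": 0, "rz": -0.002, "claw": 1},
    {"x": -0.481, "y": -0.983, "z": 0, "rx": 0, "ry": 0, "rz": -0.002, "claw": 1},
    {"x": -0.481, "y": -0.983, "z": 0, "rx": 0, "ry": 0, "rz": -0.002, "claw": 1},
  ],
)

```text
time: 10.38
tool_pos: [0.5535, 0.0215, 0.3279]
tcp_rot: [0.063, 0.998, 0.0, -0.001]
contact_force: [-0.5, 0.4, -2.0]
width: 0.566
finger_force: 30.0
```

```bash
python3 - <<'E'
from h import *
t=cam("top")
for p in pots(t):print(p)
st(); go(box(-.015,.0,.212),BY+180)
E
```

```text
([532.7, 107.4], 312, [0.9169, -0.8, 0.05])
([153.4, 210.0], 235, [0.5949, 0.3553, 0.05])
10.43 [0.5533 0.0227 0.3284] [-0.992  0.124  0.002] [-0.1  0.6 -1.9] 0.569 30.0 [ 0.63  0.56 -1.02  1.86  0.55  1.04  0.83]
go [-0.0039 -0.0028  0.388 ] [ 0.0003 -0.0007  0.0005] t 10.43
```

Call:
apply_moves(
  targets=[
    {"x": 0, "y": 0, "z": 0.1, "rx": 0, "ry": 0, "rz": 0, "claw": 1},
    {"x": 0, "y": 0, "z": 0.2, "rx": 0, "ry": 0, "rz": 0, "claw": 1},
    {"x": 0, "y": 0, "z": 0.3, "rx": 0, "ry": 0, "rz": 0, "claw": 1},
    {"x": 0, "y": 0, "z": 0.36, "rx": 0, "ry": 0, "rz": 0, "claw": 1},
    {"x": 0, "y": 0, "z": 0.387, "rx": 0, "ry": 0, "rz": 0, "claw": 1},
    {"x": 0, "y": 0, "z": 0.387, "rx": 0, "ry": 0, "rz": 0, "claw": 1},
    {"x": 0, "y": 0, "z": 0.387, "rx": 0, "ry": 0, "rz": 0, "claw": 1},
    {"x": 0, "y": 0, "z": 0.387, "rx": 0, "ry": 0, "rz": 0, "claw": -0.6},
    {"x": 0, "y": 0, "z": 0.387, "rx": 0, "ry": 0, "rz": 0, "claw": -0.6},
    {"x": 0, "y": 0, "z": 0.387, "rx": 0, "ry": 0, "rz": 0, "claw": -0.6},
    {"x": 0, "y": 0, "z": 0.387, "rx": 0, "ry": 0, "rz": 0, "claw": -0.6},
    {"x": 0, "y": 0, "z": 0.387, "rx": 0, "ry": 0, "rz": 0, "claw": -0.6},
  ],
)

```text
time: 11.43
tool_pos: [0.5543, 0.0214, 0.2138]
tcp_rot: [0.063, 0.998, -0.0, 0.0]
contact_force: [0.1, -0.0, -0.4]
width: 0.782
finger_force: 0.0
```

Call:
apply_moves(
  targets=[
    {"x": 0, "y": 0, "z": -0.1, "rx": 0, "ry": 0, "rz": 0, "claw": -0.6},
    {"x": 0, "y": 0, "z": -0.2, "rx": 0, "ry": 0, "rz": 0, "claw": -0.6},
    {"x": 0, "y": 0, "z": -0.3, "rx": 0, "ry": 0, "rz": 0, "claw": -0.6},
    {"x": 0, "y": 0, "z": -0.39, "rx": 0, "ry": 0, "rz": 0, "claw": -1},
    {"x": 0, "y": 0.11, "z": -0.39, "rx": 0, "ry": 0, "rz": 0, "claw": -1},
    {"x": 0, "y": 0.24, "z": -0.39, "rx": 0, "ry": 0, "rz": 0, "claw": -1},
    {"x": 0, "y": 0.37, "z": -0.39, "rx": 0, "ry": 0, "rz": 0, "claw": -1},
    {"x": 0, "y": 0.5, "z": -0.39, "rx": 0, "ry": 0, "rz": 0, "claw": -1},
    {"x": 0, "y": 0.63, "z": -0.39, "rx": 0, "ry": 0, "rz": 0, "claw": -1},
    {"x": 0, "y": 0.76, "z": -0.39, "rx": 0, "ry": 0, "rz": 0, "claw": -1},
    {"x": 0, "y": 0.85, "z": -0.39, "rx": 0, "ry": 0, "rz": 0, "claw": -1},
    {"x": 0, "y": 0.85, "z": -0.39, "rx": 0, "ry": 0, "rz": 0, "claw": -1},
  ],
)

```text
time: 12.43
tool_pos: [0.5843, 0.2813, 0.3313]
tcp_rot: [0.059, 0.998, 0.003, -0.0]
contact_force: [-0.2, -0.1, 0.7]
width: 1.0
finger_force: 0.0
```

```bash
python3 - <<'E'
from h import *
t=cam("top")
for p in pots(t):print(p)
cv2.imwrite("pics/a4.png",t["color"])
st(); go([.595,.355,.202],BY+180)
E
```

```text
([532.6, 107.5], 314, [0.9167, -0.7999, 0.05])
12.48 [0.5849 0.2783 0.3308] [-0.993  0.12   0.   ] [ 0.4 -0.9  1.2] 1.002 0.0 [ 0.12  0.68 -0.95  1.64  0.6   1.14  0.46]
go [-0.0028  0.2567  0.43  ] [ 0.0009 -0.0001  0.0017] t 12.48
```

View pics/a4.png

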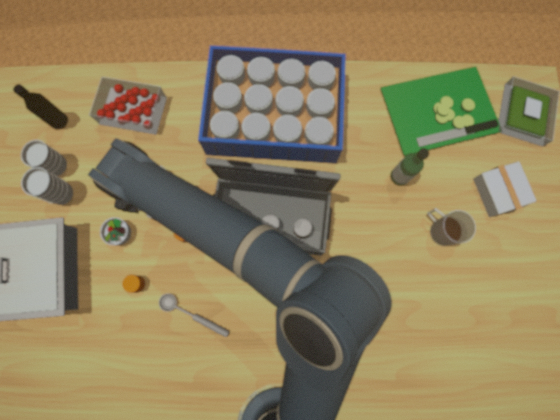

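```bash
python3 - <<'E'
from h import *
s=cam("side"); a=cv2.imread("pics/side0.png")
w=(slice(285,315),slice(155,185)); print(cv2.absdiff(a,s["color"])[w].mean(2).astype(int)[::4,::4]); go([.595,.355,.202],BY+180)
E
```

```text
[[17 11 12 24 24 24 29 33]
 [11 11 12 22 23 25 35 29]
 [13 15 25 23 23 24 29 34]
 [21 24 24 24 23 24 26 32]
 [22 15 23 25 24 11 14 25]
 [23 24 11  9 10 14 12 23]
 [24 25  5  7  5  3 10 23]
 [23 25  8  4  7  9 20 23]]
go [0.0016 0.2658 0.4277] [ 0.     -0.0001  0.0007] t 12.53
```

Call:
apply_moves(
  targets=[
    {"x": 0, "y": 0.12, "z": 0, "rx": 0, "ry": 0, "rz": 0, "claw": -1},
    {"x": 0, "y": 0.22, "z": 0, "rx": 0, "ry": 0, "rz": 0, "claw": -1},
    {"x": 0, "y": 0.263, "z": 0.05, "rx": 0, "ry": 0, "rz": 0, "claw": -1},
    {"x": 0, "y": 0.263, "z": 0.15, "rx": 0, "ry": 0, "rz": 0, "claw": -1},
    {"x": 0, "y": 0.263, "z": 0.25, "rx": 0, "ry": 0, "rz": 0, "claw": -1},
    {"x": 0, "y": 0.263, "z": 0.35, "rx": 0, "ry": 0, "rz": 0, "claw": -1},
    {"x": 0, "y": 0.263, "z": 0.429, "rx": 0, "ry": 0, "rz": 0, "claw": -1},
    {"x": 0, "y": 0.263, "z": 0.429, "rx": 0, "ry": 0, "rz": 0, "claw": -1},
    {"x": 0, "y": 0.263, "z": 0.429, "rx": 0, "ry": 0, "rz": 0, "claw": 1},
    {"x": 0, "y": 0.263, "z": 0.429, "rx": 0, "ry": 0, "rz": 0, "claw": 1},
    {"x": 0, "y": 0.263, "z": 0.429, "rx": 0, "ry": 0, "rz": 0, "claw": 1},
    {"x": 0, "y": 0.263, "z": 0.429, "rx": 0, "ry": 0, "rz": 0, "claw": 1},
  ],
)

```text
time: 13.53
tool_pos: [0.5967, 0.3529, 0.2039]
tcp_rot: [0.063, 0.998, 0.001, 0.001]
contact_force: [-0.4, -0.3, 0.2]
width: 0.779
finger_force: 0.0
```

Call:
apply_moves(
  targets=[
    {"x": 0, "y": 0, "z": 0, "rx": 0, "ry": 0, "rz": 0, "claw": 1},
    {"x": 0, "y": 0, "z": 0, "rx": 0, "ry": 0, "rz": 0, "claw": 1},
    {"x": 0, "y": 0, "z": 0, "rx": 0, "ry": 0, "rz": 0, "claw": 1},
    {"x": 0, "y": 0, "z": 0, "rx": 0, "ry": 0, "rz": 0, "claw": 1},
    {"x": 0, "y": 0, "z": 0, "rx": 0, "ry": 0, "rz": 0, "claw": 1},
  ],
)

```text
time: 13.95
tool_pos: [0.5963, 0.3536, 0.2029]
tcp_rot: [0.063, 0.998, 0.001, 0.001]
contact_force: [0.1, 2.0, 5.4]
width: 0.566
finger_force: 30.0
```

```bash
python3 - <<'E'
from h import *
st(); go(box(-.015,.09,.33),BY+180)
E
```

```text
13.95 [0.5963 0.3536 0.2029] [-0.992  0.125 -0.001] [0.1 2.  5.4] 0.566 30.0 [-0.07  0.87 -0.83  1.61  0.74  1.    0.3 ]
go [ 2.000e-04 -8.137e-01 -4.257e-01] [ 0.0008  0.0005 -0.    ] t 13.95
```

Call:
apply_moves(
  targets=[
    {"x": 0, "y": 0, "z": -0.1, "rx": 0, "ry": 0, "rz": 0, "claw": 1},
    {"x": 0, "y": 0, "z": -0.2, "rx": 0, "ry": 0, "rz": 0, "claw": 1},
    {"x": 0, "y": 0, "z": -0.3, "rx": 0, "ry": 0, "rz": 0, "claw": 1},
    {"x": 0, "y": 0, "z": -0.4, "rx": 0, "ry": 0, "rz": 0, "claw": 1},
    {"x": 0, "y": -0.09, "z": -0.426, "rx": 0, "ry": 0, "rz": 0, "claw": 1},
    {"x": 0, "y": -0.22, "z": -0.426, "rx": 0, "ry": 0, "rz": 0, "claw": 1},
    {"x": 0, "y": -0.35, "z": -0.426, "rx": 0, "ry": 0, "rz": 0, "claw": 1},
    {"x": 0, "y": -0.48, "z": -0.426, "rx": 0, "ry": 0, "rz": 0, "claw": 1},
    {"x": 0, "y": -0.61, "z": -0.426, "rx": 0, "ry": 0, "rz": 0, "claw": 1},
    {"x": 0, "y": -0.73, "z": -0.426, "rx": 0, "ry": 0, "rz": 0, "claw": 1},
    {"x": 0, "y": -0.81, "z": -0.426, "rx": 0, "ry": 0, "rz": 0, "claw": 1},
    {"x": 0, "y": -0.814, "z": -0.426, "rx": 0, "ry": 0, "rz": 0, "claw": 1},
  ],
)

```text
time: 14.95
tool_pos: [0.5653, 0.1032, 0.3273]
tcp_rot: [0.067, 0.998, -0.004, -0.002]
contact_force: [-0.2, -1.1, -1.8]
width: 0.564
finger_force: 30.0
```

```bash
python3 - <<'E'
from h import *
t=cam("top"); st(); go(box(-.015,.09,.2125),BY+180)
E
```

```text
15.0 [0.5654 0.1059 0.3279] [-0.991  0.132  0.003] [-0.2  0.5 -1.6] 0.565 30.0 [ 0.46  0.59 -1.    1.82  0.57  1.06  0.68]
go [0.0012 0.0191 0.3847] [-0.0014 -0.0008 -0.0022] t 15.0
```

Call:
apply_moves(
  targets=[
    {"x": 0, "y": 0, "z": 0.1, "rx": 0, "ry": 0, "rz": 0, "claw": 1},
    {"x": 0, "y": 0, "z": 0.2, "rx": 0, "ry": 0, "rz": 0, "claw": 1},
    {"x": 0, "y": 0, "z": 0.3, "rx": 0, "ry": 0, "rz": 0, "claw": 1},
    {"x": 0, "y": 0, "z": 0.36, "rx": 0, "ry": 0, "rz": 0, "claw": 1},
    {"x": 0, "y": 0, "z": 0.388, "rx": 0, "ry": 0, "rz": 0, "claw": 1},
    {"x": 0, "y": 0, "z": 0.388, "rx": 0, "ry": 0, "rz": 0, "claw": 1},
    {"x": 0, "y": 0, "z": 0.388, "rx": 0, "ry": 0, "rz": 0, "claw": 1},
    {"x": 0, "y": 0, "z": 0.388, "rx": 0, "ry": 0, "rz": 0, "claw": -0.6},
    {"x": 0, "y": 0, "z": 0.388, "rx": 0, "ry": 0, "rz": 0, "claw": -0.6},
    {"x": 0, "y": 0, "z": 0.388, "rx": 0, "ry": 0, "rz": 0, "claw": -0.6},
    {"x": 0, "y": 0, "z": 0.388, "rx": 0, "ry": 0, "rz": 0, "claw": -0.6},
    {"x": 0, "y": 0, "z": 0.388, "rx": 0, "ry": 0, "rz": 0, "claw": -0.6},
  ],
)

```text
time: 16.0
tool_pos: [0.5656, 0.1104, 0.2134]
tcp_rot: [0.063, 0.998, 0.0, 0.0]
contact_force: [-0.3, -0.3, -0.3]
width: 0.785
finger_force: 0.0
```

Call:
apply_moves(
  targets=[
    {"x": 0, "y": 0, "z": -0.1, "rx": 0, "ry": 0, "rz": 0, "claw": -0.6},
    {"x": 0, "y": 0, "z": -0.2, "rx": 0, "ry": 0, "rz": 0, "claw": -0.6},
    {"x": 0, "y": 0, "z": -0.3, "rx": 0, "ry": 0, "rz": 0, "claw": 1},
    {"x": 0, "y": 0, "z": -0.39, "rx": 0, "ry": 0, "rz": 0, "claw": 1},
    {"x": 0, "y": 0.11, "z": -0.49, "rx": 0, "ry": 0, "rz": 0, "claw": 1},
    {"x": 0, "y": 0.24, "z": -0.59, "rx": 0, "ry": 0, "rz": 0, "claw": 1},
    {"x": 0, "y": 0.37, "z": -0.69, "rx": 0, "ry": 0, "rz": 0, "claw": 1},
    {"x": 0, "y": 0.45, "z": -0.75, "rx": 0, "ry": 0, "rz": 0, "claw": 1},
    {"x": 0, "y": 0.45, "z": -0.75, "rx": 0, "ry": 0, "rz": 0, "claw": 1},
    {"x": 0, "y": 0.45, "z": -0.75, "rx": 0, "ry": 0, "rz": 0, "claw": 1},
  ],
)

```text
time: 16.83
tool_pos: [0.5813, 0.2478, 0.4406]
tcp_rot: [0.061, 0.998, 0.002, 0.002]
contact_force: [-0.4, -0.2, -0.7]
width: 0.281
finger_force: 0.0
```

```bash
python3 - <<'E'
from h import *
t=cam("top");s=cam("side")
x=np.hstack([cv2.resize(t["color"][140:270,190:350],(400,325),interpolation=cv2.INTER_CUBIC),cv2.resize(s["color"][120:290,110:330],(400,325),interpolation=cv2.INTER_CUBIC)]);cv2.imwrite("pics/a5.png",x)
st()
E
```

```text
16.93 [0.5824 0.2435 0.4371] [-0.992  0.126  0.001] [-0.1  0.  -0.6] 0.185 0.0 [ 0.22  0.57 -1.03  1.56  0.5   1.3   0.57]
```

View pics/a5.png

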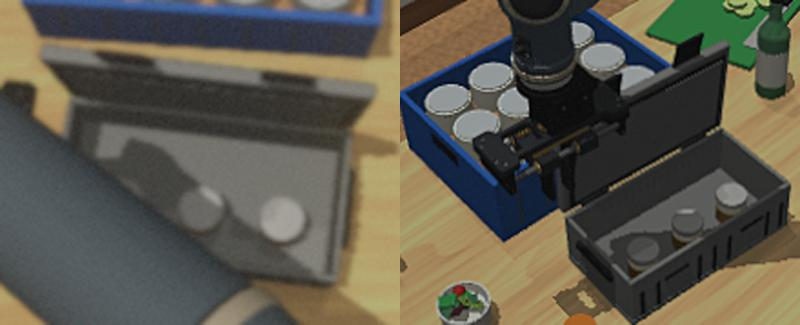

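```bash
python3 - <<'E'
from h import *
st(); go(box(.145,0,.52),BY+90)
E
```

```text
16.93 [0.5824 0.2435 0.4371] [-0.992  0.126  0.001] [-0.1  0.  -0.6] 0.185 0.0 [ 0.22  0.57 -1.03  1.56  0.5   1.3   0.57]
go [-0.5329 -0.7449 -0.275 ] [-7.000e-04  4.000e-04  4.997e-01] t 16.93
```

Call:
apply_moves(
  targets=[
    {"x": 0, "y": 0, "z": -0.14, "rx": 0, "ry": 0, "rz": 0.04, "claw": 1},
    {"x": 0, "y": 0, "z": -0.275, "rx": 0, "ry": 0, "rz": 0.08, "claw": 1},
    {"x": -0.09, "y": -0.09, "z": -0.275, "rx": 0, "ry": 0, "rz": 0.12, "claw": 1},
    {"x": -0.18, "y": -0.18, "z": -0.275, "rx": 0, "ry": 0, "rz": 0.16, "claw": 1},
    {"x": -0.27, "y": -0.27, "z": -0.275, "rx": 0, "ry": 0, "rz": 0.2, "claw": 1},
    {"x": -0.36, "y": -0.36, "z": -0.275, "rx": 0, "ry": 0, "rz": 0.24, "claw": 1},
    {"x": -0.44, "y": -0.45, "z": -0.275, "rx": 0, "ry": 0, "rz": 0.28, "claw": 1},
    {"x": -0.5, "y": -0.55, "z": -0.275, "rx": 0, "ry": 0, "rz": 0.32, "claw": 1},
    {"x": -0.53, "y": -0.65, "z": -0.275, "rx": 0, "ry": 0, "rz": 0.36, "claw": 1},
    {"x": -0.533, "y": -0.745, "z": -0.275, "rx": 0, "ry": 0, "rz": 0.4, "claw": 1},
    {"x": -0.533, "y": -0.745, "z": -0.275, "rx": 0, "ry": 0, "rz": 0.44, "claw": 1},
    {"x": -0.533, "y": -0.745, "z": -0.275, "rx": 0, "ry": 0, "rz": 0.48, "claw": 1},
  ],
)

```text
time: 17.93
tool_pos: [0.7131, -0.0041, 0.5179]
tcp_rot: [0.732, 0.682, -0.003, -0.0]
contact_force: [0.6, 0.9, 0.8]
width: 0.004
finger_force: 0.0
```

```bash
python3 - <<'E'
from h import *
t=cam("top");s=cam("side")
x=np.hstack([cv2.resize(t["color"][140:270,190:350],(400,325),interpolation=cv2.INTER_CUBIC),cv2.resize(s["color"][60:270,110:370],(400,325),interpolation=cv2.INTER_CUBIC)]);cv2.imwrite("pics/a6.png",x)
st(); go(box(.145,0,.422),BY+90)
m=.015
for th in np.arange(1.65,-.01,-.15):
    m=.015*th/1.65
    bx=.085-.15*np.cos(th)+(.017+m)*np.sin(th); z=.09+.15*np.sin(th)+(.017+m)*np.cos(th)
    print(round(th,2),"rel x",round((bx-.145)/.3,3),"z",round(-(z+.182-.422)/.3,3))
E
```

```text
18.03 [ 7.127e-01 -7.000e-04  5.186e-01] [ 0.059  0.998 -0.002] [-0.1  0.8 -0. ] 0.005 0.0 [ 0.33  0.55 -0.65  1.24  0.33  1.46 -0.35]
go [0.0093 0.001  0.3221] [-0.001   0.0008  0.0211] t 18.03
1.65 rel x -0.054 z 0.01
1.5 rel x -0.134 z -0.006
1.35 rel x -0.214 z -0.009
1.2 rel x -0.294 z 0.0
1.05 rel x -0.372 z 0.022
0.9 rel x -0.445 z 0.056
0.75 rel x -0.512 z 0.101
0.6 rel x -0.57 z 0.156
0.45 rel x -0.62 z 0.219
0.3 rel x -0.658 z 0.289
0.15 rel x -0.685 z 0.365
0.0 rel x -0.7 z 0.443
```

View pics/a6.png

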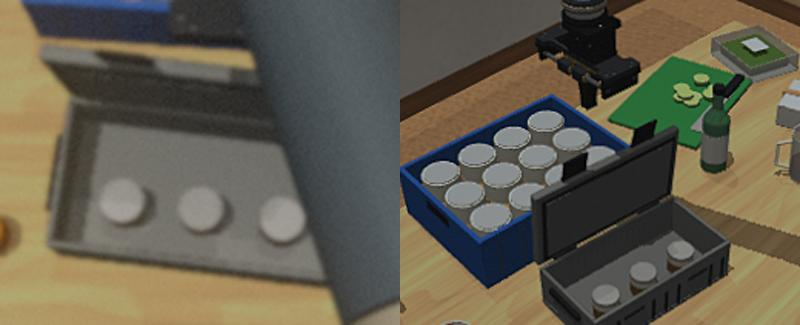

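Call:
apply_moves(
  targets=[
    {"x": 0.009, "y": 0.034, "z": 0, "rx": 0, "ry": 0, "rz": 0.021, "claw": 1},
    {"x": 0.009, "y": 0.034, "z": 0.08, "rx": 0, "ry": 0, "rz": 0.021, "claw": 1},
    {"x": 0.009, "y": 0.034, "z": 0.16, "rx": 0, "ry": 0, "rz": 0.021, "claw": 1},
    {"x": 0.009, "y": 0.034, "z": 0.24, "rx": 0, "ry": 0, "rz": 0.021, "claw": 1},
    {"x": 0.009, "y": 0.034, "z": 0.3, "rx": 0, "ry": 0, "rz": 0.021, "claw": 1},
    {"x": 0.009, "y": 0.034, "z": 0.322, "rx": 0, "ry": 0, "rz": 0.021, "claw": 1},
    {"x": 0.009, "y": 0.034, "z": 0.322, "rx": 0, "ry": 0, "rz": 0.021, "claw": 1},
    {"x": 0.009, "y": 0.034, "z": 0.322, "rx": 0, "ry": 0, "rz": 0.021, "claw": 1},
  ],
)

```text
time: 18.7
tool_pos: [0.7233, 0.0041, 0.424]
tcp_rot: [0.748, 0.663, -0.0, -0.0]
contact_force: [0.1, -0.0, 0.4]
width: 0.004
finger_force: 0.0
```

```bash
python3 - <<'E'
from h import *
st(); go(box(.145,0,.422),BY+90)
t=cam("top"); print(onplane(t,[(207,159),(340,174)],.265))
print(box(.1,.16,0),box(.1,-.16,0))
E
```

```text
18.7 [0.7233 0.0041 0.424 ] [ 0.12   0.993 -0.   ] [ 0.1 -0.   0.4] 0.004 0.0 [ 0.31  0.61 -0.63  1.35  0.36  1.29 -0.44]
go [-0.0118 -0.0337  0.0068] [-0.0001  0.      0.0016] t 18.7
[[ 0.67111368  0.1645255   0.265     ]
 [ 0.63289058 -0.14524366  0.265     ]]
[np.float64(0.6882647875017365), np.float64(0.16620502885388602), 0] [np.float64(0.6481581527611591), np.float64(-0.1512716755667469), 0]
```

Call:
apply_moves(
  targets=[
    {"x": -0.01, "y": -0.05, "z": 0.007, "rx": 0, "ry": 0, "rz": 0, "claw": 1},
    {"x": -0.01, "y": -0.1, "z": 0.007, "rx": 0, "ry": 0, "rz": 0, "claw": 1},
    {"x": -0.01, "y": -0.168, "z": 0, "rx": 0, "ry": 0, "rz": 0, "claw": 1},
    {"x": -0.01, "y": -0.21, "z": 0, "rx": 0, "ry": 0, "rz": 0, "claw": 1},
    {"x": -0.01, "y": -0.25, "z": 0, "rx": 0, "ry": 0, "rz": 0, "claw": 1},
    {"x": -0.01, "y": -0.29, "z": 0.003, "rx": 0, "ry": 0, "rz": 0, "claw": 1},
    {"x": -0.01, "y": -0.33, "z": 0.007, "rx": 0, "ry": 0, "rz": 0, "claw": 1},
    {"x": -0.01, "y": -0.37, "z": 0.017, "rx": 0, "ry": 0, "rz": 0, "claw": 1},
    {"x": -0.01, "y": -0.406, "z": 0.029, "rx": 0, "ry": 0, "rz": 0, "claw": 1},
    {"x": -0.01, "y": -0.443, "z": 0.045, "rx": 0, "ry": 0, "rz": 0, "claw": 1},
    {"x": -0.01, "y": -0.48, "z": 0.063, "rx": 0, "ry": 0, "rz": 0, "claw": 1},
    {"x": -0.01, "y": -0.514, "z": 0.085, "rx": 0, "ry": 0, "rz": 0, "claw": 1},
  ],
)

```text
time: 19.75
tool_pos: [0.5702, 0.0207, 0.4008]
tcp_rot: [0.748, 0.663, 0.002, 0.002]
contact_force: [1.8, -0.2, -0.4]
width: 0.009
finger_force: 0.6
```

```bash
python3 - <<'E'
from h import *
st(); go(box(.145,0,.422),BY+90)
E
```

```text
19.75 [0.5702 0.0207 0.4008] [0.12  0.993 0.001] [ 1.8 -0.2 -0.4] 0.009 0.6 [ 0.43  0.38 -0.69  1.76  0.27  1.09 -0.48]
go [-0.0054  0.4802 -0.0677] [ 0.002  -0.0002  0.0017] t 19.75
```

Call:
apply_moves(
  targets=[
    {"x": 0, "y": -0.03, "z": 0.023, "rx": 0, "ry": 0, "rz": 0, "claw": 1},
    {"x": 0, "y": -0.06, "z": 0.05, "rx": 0, "ry": 0, "rz": 0, "claw": 1},
    {"x": 0, "y": -0.09, "z": 0.078, "rx": 0, "ry": 0, "rz": 0, "claw": 1},
    {"x": 0, "y": -0.115, "z": 0.11, "rx": 0, "ry": 0, "rz": 0, "claw": 1},
    {"x": 0, "y": -0.14, "z": 0.141, "rx": 0, "ry": 0, "rz": 0, "claw": 1},
    {"x": 0, "y": -0.16, "z": 0.176, "rx": 0, "ry": 0, "rz": 0, "claw": 1},
    {"x": 0, "y": -0.178, "z": 0.211, "rx": 0, "ry": 0, "rz": 0, "claw": 1},
    {"x": 0, "y": -0.192, "z": 0.249, "rx": 0, "ry": 0, "rz": 0, "claw": 1},
    {"x": 0, "y": -0.205, "z": 0.287, "rx": 0, "ry": 0, "rz": 0, "claw": 1},
    {"x": 0, "y": -0.212, "z": 0.32, "rx": 0, "ry": 0, "rz": 0, "claw": 1},
    {"x": 0, "y": -0.218, "z": 0.345, "rx": 0, "ry": 0, "rz": 0, "claw": 1},
    {"x": 0, "y": -0.22, "z": 0.36, "rx": 0, "ry": 0, "rz": 0, "claw": 1},
  ],
)

```text
time: 20.75
tool_pos: [0.5044, 0.0284, 0.2904]
tcp_rot: [0.749, 0.663, 0.0, 0.0]
contact_force: [0.3, -0.0, 0.2]
width: 0.006
finger_force: 0.2
```

```bash
python3 - <<'E'
from h import *
st(); t=cam("top");s=cam("side");st()
x=np.hstack([cv2.resize(t["color"][140:270,190:350],(400,325),interpolation=cv2.INTER_CUBIC),cv2.resize(s["color"][120:290,110:330],(400,325),interpolation=cv2.INTER_CUBIC)]);cv2.imwrite("pics/a7.png",x)
E
```

```text
20.75 [0.5044 0.0284 0.2904] [ 0.121  0.993 -0.   ] [ 0.3 -0.   0.2] 0.006 0.2 [ 0.4   0.41 -0.66  2.02  0.35  0.82 -0.59]
20.85 [0.5043 0.0283 0.2902] [ 0.121  0.993 -0.   ] [-0.2 -1.2  0.1] 0.007 0.0 [ 0.4   0.41 -0.66  2.02  0.35  0.82 -0.59]
```

View pics/a7.png

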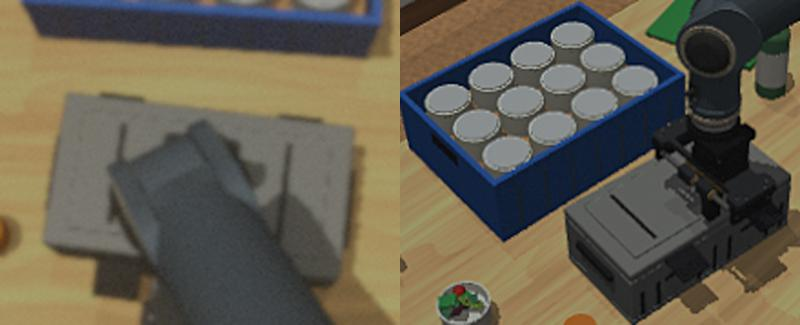

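Call:
apply_moves(
  targets=[
    {"x": 0, "y": 0, "z": 0.01, "rx": 0, "ry": 0, "rz": 0, "claw": 1},
    {"x": 0, "y": 0, "z": 0.015, "rx": 0, "ry": 0, "rz": 0, "claw": 1},
    {"x": 0, "y": 0, "z": 0.02, "rx": 0, "ry": 0, "rz": 0, "claw": 1},
    {"x": 0, "y": 0, "z": 0.02, "rx": 0, "ry": 0, "rz": 0, "claw": 1},
  ],
)

```text
time: 21.18
tool_pos: [0.5049, 0.0292, 0.2892]
tcp_rot: [0.749, 0.663, -0.001, 0.002]
contact_force: [-13.9, -2.9, 37.6]
width: 0.002
finger_force: 18.6
```

Call:
apply_moves(
  targets=[
    {"x": 0, "y": 0, "z": -0.05, "rx": 0, "ry": 0, "rz": 0, "claw": 1},
    {"x": 0, "y": 0, "z": -0.15, "rx": 0, "ry": 0, "rz": 0, "claw": 1},
    {"x": 0.1, "y": -0.07, "z": -0.15, "rx": 0, "ry": 0, "rz": 0, "claw": 1},
    {"x": 0.2, "y": -0.14, "z": -0.15, "rx": 0, "ry": 0, "rz": 0, "claw": 1},
    {"x": 0.25, "y": -0.2, "z": -0.15, "rx": 0, "ry": 0, "rz": 0, "claw": 1},
    {"x": 0.25, "y": -0.2, "z": -0.15, "rx": 0, "ry": 0, "rz": 0, "claw": 1},
    {"x": 0.25, "y": -0.2, "z": -0.15, "rx": 0, "ry": 0, "rz": 0, "claw": 1},
  ],
)

```text
time: 21.77
tool_pos: [0.4535, 0.1111, 0.3301]
tcp_rot: [0.748, 0.664, 0.0, 0.001]
contact_force: [-0.2, -1.0, -0.5]
width: 0.007
finger_force: 0.0
```

```bash
python3 - <<'E'
from h import *
st(); go(box(-.126,.075,.322),BY+90); go(box(-.126,.075,.234),BY+90)
t=cam("top"); h=cv2.cvtColor(t["color"],cv2.COLOR_BGR2GRAY)
# box outline: dark/grey low-saturation region
hs=cv2.cvtColor(cv2.GaussianBlur(t["color"],(3,3),0),cv2.COLOR_BGR2HSV)
cv2.imwrite("pics/a8.png",cv2.resize(t["color"][160:280,190:350],None,fx=4,fy=4,interpolation=cv2.INTER_CUBIC))
E
```

```text
21.77 [0.4535 0.1111 0.3301] [ 0.118  0.993 -0.   ] [-0.2 -1.  -0.5] 0.007 0.0 [ 0.3   0.3  -0.74  2.06  0.27  0.87 -0.71]
go [-0.003   0.      0.0271] [0.0005 0.0001 0.0024] t 21.77
go [-0.003  -0.0005  0.3204] [0.0005 0.0001 0.0024] t 21.77
```

View pics/a8.png

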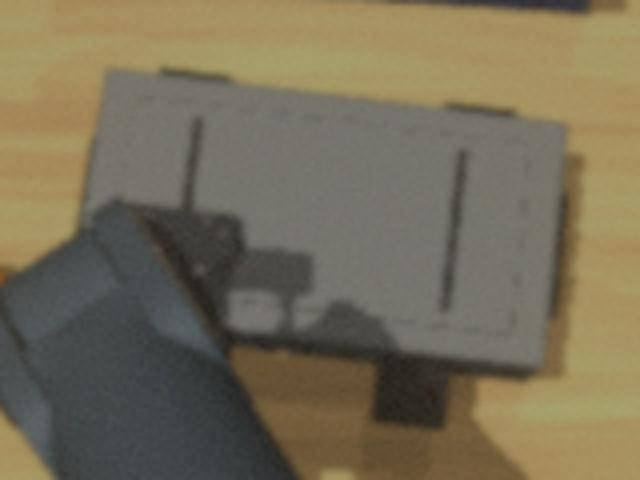

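Call:
apply_moves(
  targets=[
    {"x": -0.003, "y": 0, "z": 0.06, "rx": 0, "ry": 0, "rz": 0.002, "claw": 1},
    {"x": -0.003, "y": 0, "z": 0.11, "rx": 0, "ry": 0, "rz": 0.002, "claw": 1},
    {"x": -0.003, "y": 0, "z": 0.15, "rx": 0, "ry": 0, "rz": 0.002, "claw": 1},
    {"x": -0.003, "y": 0, "z": 0.19, "rx": 0, "ry": 0, "rz": 0.002, "claw": 1},
    {"x": -0.003, "y": 0, "z": 0.23, "rx": 0, "ry": 0, "rz": 0.002, "claw": 1},
    {"x": -0.003, "y": 0, "z": 0.27, "rx": 0, "ry": 0, "rz": 0.002, "claw": 1},
    {"x": -0.003, "y": 0, "z": 0.3, "rx": 0, "ry": 0, "rz": 0.002, "claw": 1},
    {"x": -0.003, "y": 0, "z": 0.3, "rx": 0, "ry": 0, "rz": 0.002, "claw": 1},
  ],
)

```text
time: 22.48
tool_pos: [0.453, 0.1088, 0.2374]
tcp_rot: [0.751, 0.661, -0.002, -0.001]
contact_force: [0.1, 0.5, -0.4]
width: 0.008
finger_force: 0.0
```

```bash
python3 - <<'E'
from h import *
st(); t=cam("top"); c=onplane(t,[(216.3,177.5),(332,191.3),(326.3,253)],.107); print(c.round(3)); m=(c[0]+c[2])/2; print(m)
print(np.degrees(np.arctan2(*(c[0]-c[1])[:2])),np.linalg.norm(c[0]-c[1]),np.linalg.norm(c[1]-c[2]))
E
```

```text
22.48 [0.453  0.1088 0.2374] [ 0.127  0.992 -0.001] [ 0.1  0.5 -0.4] 0.008 0.0 [ 0.2   0.45 -0.65  2.14  0.43  0.68 -0.86]
[[ 0.673  0.168  0.107]
 [ 0.632 -0.148  0.107]
 [ 0.464 -0.127  0.107]]
[0.56855413 0.02025636 0.107     ]
7.354470080340372 0.3181287471734186 0.168834640212133
```

Call:
apply_moves(
  targets=[
    {"x": 0, "y": 0.015, "z": 0, "rx": 0, "ry": 0, "rz": 0, "claw": 1},
    {"x": 0, "y": 0.03, "z": 0, "rx": 0, "ry": 0, "rz": 0, "claw": 1},
    {"x": 0, "y": 0.04, "z": 0, "rx": 0, "ry": 0, "rz": 0, "claw": 1},
    {"x": 0, "y": 0.05, "z": 0, "rx": 0, "ry": 0, "rz": 0, "claw": 1},
    {"x": 0, "y": 0.05, "z": 0, "rx": 0, "ry": 0, "rz": 0, "claw": 1},
  ],
)

```text
time: 22.95
tool_pos: [0.4698, 0.107, 0.24]
tcp_rot: [0.751, 0.66, 0.001, 0.001]
contact_force: [-0.1, 0.5, -0.5]
width: 0.005
finger_force: 0.2
```

Call:
apply_moves(
  targets=[
    {"x": 0, "y": 0.012, "z": 0, "rx": 0, "ry": 0, "rz": 0, "claw": 1},
    {"x": 0, "y": 0.025, "z": 0, "rx": 0, "ry": 0, "rz": 0, "claw": 1},
    {"x": 0, "y": 0.035, "z": 0, "rx": 0, "ry": 0, "rz": 0, "claw": 1},
    {"x": 0, "y": 0.035, "z": 0, "rx": 0, "ry": 0, "rz": 0, "claw": 1},
  ],
)

```text
time: 23.28
tool_pos: [0.4776, 0.1064, 0.2389]
tcp_rot: [0.751, 0.661, -0.002, -0.001]
contact_force: [-7.1, 2.7, 0.5]
width: 0.002
finger_force: 3.6
```

Call:
apply_moves(
  targets=[
    {"x": 0, "y": 0.006, "z": 0, "rx": 0, "ry": 0, "rz": 0, "claw": 1},
    {"x": 0, "y": 0.006, "z": 0, "rx": 0, "ry": 0, "rz": 0, "claw": 1},
  ],
)

```text
time: 23.45
tool_pos: [0.4784, 0.1065, 0.2386]
tcp_rot: [0.75, 0.661, -0.003, -0.002]
contact_force: [-8.5, 2.5, 0.5]
width: -0.002
finger_force: 4.7
```

Call:
apply_moves(
  targets=[
    {"x": 0, "y": -0.05, "z": 0, "rx": 0, "ry": 0, "rz": 0, "claw": 1},
    {"x": 0, "y": -0.09, "z": 0, "rx": 0, "ry": 0, "rz": 0, "claw": 1},
    {"x": 0, "y": -0.09, "z": -0.1, "rx": 0, "ry": 0, "rz": 0, "claw": 1},
    {"x": 0, "y": -0.09, "z": -0.2, "rx": 0, "ry": 0, "rz": 0, "claw": 1},
    {"x": 0, "y": -0.09, "z": -0.3, "rx": 0, "ry": 0, "rz": 0, "claw": 1},
    {"x": -0.1, "y": -0.09, "z": -0.3, "rx": 0, "ry": 0, "rz": 0, "claw": 1},
    {"x": -0.2, "y": -0.09, "z": -0.3, "rx": 0, "ry": 0, "rz": 0, "claw": 1},
    {"x": -0.3, "y": -0.09, "z": -0.3, "rx": 0, "ry": 0, "rz": 0, "claw": 1},
    {"x": -0.4, "y": -0.09, "z": -0.3, "rx": 0, "ry": 0, "rz": 0, "claw": 1},
    {"x": -0.49, "y": -0.09, "z": -0.3, "rx": 0, "ry": 0, "rz": 0, "claw": 1},
    {"x": -0.49, "y": -0.09, "z": -0.3, "rx": 0, "ry": 0, "rz": 0, "claw": 1},
    {"x": -0.49, "y": -0.09, "z": -0.3, "rx": 0, "ry": 0, "rz": 0, "claw": 1},
  ],
)

```text
time: 24.45
tool_pos: [0.4354, -0.0381, 0.3299]
tcp_rot: [0.752, 0.659, 0.0, 0.001]
contact_force: [0.1, 0.8, 0.3]
width: 0.008
finger_force: 0.0
```

```bash
python3 - <<'E'
from h import *
st(); go(box(-.124,-.075,.236),BY+90)
E
```

```text
24.45 [ 0.4354 -0.0381  0.3299] [ 0.131  0.991 -0.001] [0.1 0.8 0.3] 0.008 0.0 [ 0.61  0.24 -0.7   2.12  0.21  0.84 -0.35]
go [-0.002   0.0038  0.3129] [ 0.0006  0.0002 -0.0018] t 24.45
```

Call:
apply_moves(
  targets=[
    {"x": 0, "y": 0.002, "z": 0.06, "rx": 0, "ry": 0, "rz": -0.002, "claw": 1},
    {"x": 0, "y": 0.002, "z": 0.11, "rx": 0, "ry": 0, "rz": -0.002, "claw": 1},
    {"x": 0, "y": 0.002, "z": 0.15, "rx": 0, "ry": 0, "rz": -0.002, "claw": 1},
    {"x": 0, "y": 0.002, "z": 0.19, "rx": 0, "ry": 0, "rz": -0.002, "claw": 1},
    {"x": 0, "y": 0.002, "z": 0.23, "rx": 0, "ry": 0, "rz": -0.002, "claw": 1},
    {"x": 0, "y": 0.002, "z": 0.27, "rx": 0, "ry": 0, "rz": -0.002, "claw": 1},
    {"x": 0, "y": 0.002, "z": 0.305, "rx": 0, "ry": 0, "rz": -0.002, "claw": 1},
    {"x": 0, "y": 0.002, "z": 0.305, "rx": 0, "ry": 0, "rz": -0.002, "claw": 1},
    {"x": 0, "y": 0.02, "z": 0.305, "rx": 0, "ry": 0, "rz": -0.002, "claw": 1},
    {"x": 0, "y": 0.038, "z": 0.305, "rx": 0, "ry": 0, "rz": -0.002, "claw": 1},
    {"x": 0, "y": 0.05, "z": 0.305, "rx": 0, "ry": 0, "rz": -0.002, "claw": 1},
    {"x": 0, "y": 0.05, "z": 0.305, "rx": 0, "ry": 0, "rz": -0.002, "claw": 1},
  ],
)

```text
time: 25.45
tool_pos: [0.4516, -0.0387, 0.2386]
tcp_rot: [0.749, 0.663, 0.001, 0.001]
contact_force: [-0.1, 0.2, -0.7]
width: 0.009
finger_force: 0.2
```

Call:
apply_moves(
  targets=[
    {"x": 0, "y": 0.012, "z": 0, "rx": 0, "ry": 0, "rz": 0, "claw": 1},
    {"x": 0, "y": 0.025, "z": 0, "rx": 0, "ry": 0, "rz": 0, "claw": 1},
    {"x": 0, "y": 0.036, "z": 0, "rx": 0, "ry": 0, "rz": 0, "claw": 1},
    {"x": 0, "y": 0.036, "z": 0, "rx": 0, "ry": 0, "rz": 0, "claw": 1},
  ],
)

```text
time: 25.78
tool_pos: [0.4594, -0.04, 0.2372]
tcp_rot: [0.749, 0.663, -0.003, -0.002]
contact_force: [-6.9, -0.1, 0.7]
width: 0.006
finger_force: 3.4
```

```bash
python3 - <<'E'
from h import *
st(); go(box(-.101,-.075,.236),BY+90)
E
```

```text
25.78 [ 0.4594 -0.04    0.2372] [ 0.121  0.993 -0.002] [-6.9 -0.1  0.7] 0.006 3.4 [ 0.49  0.43 -0.6   2.15  0.39  0.67 -0.51]
go [-0.0057  0.0008  0.004 ] [-0.002   0.0005  0.0012] t 25.78
```

Call:
apply_moves(
  targets=[
    {"x": 0, "y": 0.006, "z": 0, "rx": 0, "ry": 0, "rz": 0, "claw": 1},
    {"x": 0, "y": 0.006, "z": 0, "rx": 0, "ry": 0, "rz": 0, "claw": 1},
    {"x": 0, "y": -0.04, "z": 0, "rx": 0, "ry": 0, "rz": 0, "claw": 1},
    {"x": 0, "y": -0.08, "z": 0, "rx": 0, "ry": 0, "rz": 0, "claw": 1},
    {"x": 0.06, "y": -0.08, "z": 0, "rx": 0, "ry": 0, "rz": -0.04, "claw": 1},
    {"x": 0.12, "y": -0.08, "z": 0, "rx": 0, "ry": 0, "rz": -0.08, "claw": 1},
    {"x": 0.18, "y": -0.08, "z": 0, "rx": 0, "ry": 0, "rz": -0.12, "claw": 1},
    {"x": 0.25, "y": -0.08, "z": 0, "rx": 0, "ry": 0, "rz": -0.16, "claw": 1},
    {"x": 0.25, "y": -0.08, "z": 0, "rx": 0, "ry": 0, "rz": -0.2, "claw": 1},
    {"x": 0.25, "y": -0.08, "z": 0, "rx": 0, "ry": 0, "rz": -0.24, "claw": 1},
    {"x": 0.25, "y": -0.08, "z": 0, "rx": 0, "ry": 0, "rz": -0.28, "claw": 1},
    {"x": 0.25, "y": -0.08, "z": 0, "rx": 0, "ry": 0, "rz": -0.28, "claw": 1},
  ],
)

```text
time: 26.78
tool_pos: [0.4472, 0.0375, 0.2384]
tcp_rot: [0.394, 0.919, 0.001, 0.001]
contact_force: [-0.1, -0.2, 0.6]
width: 0.003
finger_force: 0.0
```

```bash
python3 - <<'E'
from h import *
st(); go(box(-.125,0,.236),BY+180)
E
```

```text
26.78 [0.4472 0.0375 0.2384] [-0.689  0.725 -0.001] [-0.1 -0.2  0.6] 0.003 0.0 [ 0.51  0.48 -0.84  2.17  0.55  0.71  0.05]
go [ 0.0007 -0.0095  0.0079] [ 0.0007  0.0005 -0.218 ] t 26.78
```

Call:
apply_moves(
  targets=[
    {"x": 0, "y": -0.01, "z": 0, "rx": 0, "ry": 0, "rz": -0.04, "claw": 1},
    {"x": 0, "y": -0.01, "z": 0, "rx": 0, "ry": 0, "rz": -0.08, "claw": 1},
    {"x": 0, "y": -0.01, "z": 0, "rx": 0, "ry": 0, "rz": -0.12, "claw": 1},
    {"x": 0, "y": -0.01, "z": 0, "rx": 0, "ry": 0, "rz": -0.16, "claw": 1},
    {"x": 0, "y": -0.01, "z": 0, "rx": 0, "ry": 0, "rz": -0.2, "claw": 1},
    {"x": 0, "y": -0.01, "z": 0, "rx": 0, "ry": 0, "rz": -0.218, "claw": -1},
    {"x": 0, "y": -0.01, "z": 0.005, "rx": 0, "ry": 0, "rz": -0.218, "claw": -1},
    {"x": 0, "y": -0.01, "z": 0.005, "rx": 0, "ry": 0, "rz": -0.218, "claw": -1},
    {"x": 0, "y": -0.01, "z": 0.005, "rx": 0, "ry": 0, "rz": -0.218, "claw": -1},
    {"x": 0, "y": -0.01, "z": 0.005, "rx": 0, "ry": 0, "rz": -0.218, "claw": -1},
    {"x": 0, "y": -0.01, "z": 0.005, "rx": 0, "ry": 0, "rz": -0.218, "claw": -1},
    {"x": 0, "y": -0.01, "z": 0.005, "rx": 0, "ry": 0, "rz": -0.218, "claw": -1},
  ],
)

```text
time: 27.78
tool_pos: [0.444, 0.0355, 0.2365]
tcp_rot: [0.064, 0.998, -0.0, 0.0]
contact_force: [0.3, -0.0, 0.2]
width: 0.454
finger_force: 0.0
```

```bash
python3 - <<'E'
from h import *
st(); go(box(-.035,0,.236),BY+180)
t=cam("top");s=cam("side")
x=np.hstack([cv2.resize(t["color"][140:270,190:350],(400,325),interpolation=cv2.INTER_CUBIC),cv2.resize(s["color"][150:320,150:370],(400,325),interpolation=cv2.INTER_CUBIC)]);cv2.imwrite("pics/a9.png",x)
E
```

```text
27.78 [0.444  0.0355 0.2365] [-0.992  0.128 -0.   ] [ 0.3 -0.   0.2] 0.454 0.0 [ 0.63  0.55 -1.    2.17  0.68  0.77  0.61]
go [-0.3031  0.0019  0.0019] [-0.0001  0.0001 -0.0008] t 27.78
```

View pics/a9.png

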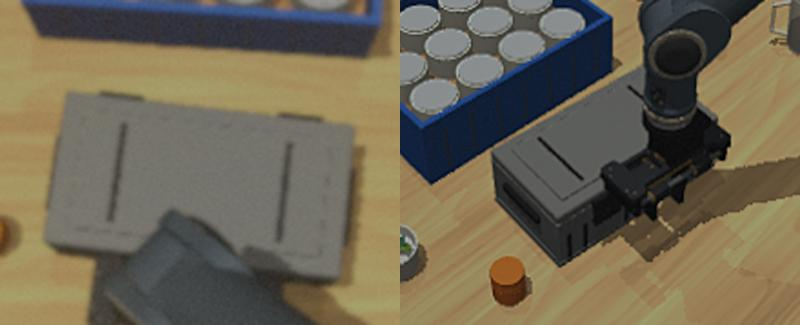

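Call:
apply_moves(
  targets=[
    {"x": 0, "y": 0, "z": 0, "rx": 0, "ry": 0, "rz": 0, "claw": -1},
    {"x": 0, "y": 0, "z": 0, "rx": 0, "ry": 0, "rz": 0, "claw": -1},
    {"x": -0.03, "y": 0, "z": 0, "rx": 0, "ry": 0, "rz": 0, "claw": -1},
    {"x": -0.055, "y": 0, "z": 0, "rx": 0, "ry": 0, "rz": 0, "claw": -1},
    {"x": -0.08, "y": 0, "z": 0, "rx": 0, "ry": 0, "rz": 0, "claw": -1},
    {"x": -0.105, "y": 0, "z": 0, "rx": 0, "ry": 0, "rz": 0, "claw": -1},
    {"x": -0.13, "y": 0, "z": 0, "rx": 0, "ry": 0, "rz": 0, "claw": -1},
    {"x": -0.155, "y": 0, "z": 0, "rx": 0, "ry": 0, "rz": 0, "claw": -1},
    {"x": -0.18, "y": 0, "z": 0, "rx": 0, "ry": 0, "rz": 0, "claw": -1},
    {"x": -0.2, "y": 0, "z": 0, "rx": 0, "ry": 0, "rz": 0, "claw": -1},
    {"x": -0.2, "y": 0, "z": 0, "rx": 0, "ry": 0, "rz": 0, "claw": -1},
  ],
)

```text
time: 28.8
tool_pos: [0.5007, 0.0282, 0.2346]
tcp_rot: [0.063, 0.998, -0.001, -0.005]
contact_force: [-11.4, 2.9, 0.9]
width: 0.999
finger_force: 5.3
```

```bash
cat >> h.py <<'E'
def lid(im=None):
    """pixels of the lid: low-saturation blob of medium grey in the top view; prints edge lines in world at z=.107"""
    im=im or cam("top"); h=cv2.cvtColor(cv2.GaussianBlur(im["color"],(3,3),0),cv2.COLOR_BGR2HSV)
    m=((h[...,1]<70)&(h[...,2]>60)).astype(np.uint8); m[:, :190]=0; m[:,350:]=0
    # back edge: for columns, topmost lid row = first non-table row above lid (scan up from a lid pixel)
    out=[]
    for u in range(212,340,4):
        c=m[:,u]; 
        for v in range(150,230):
            if c[v:v+8].sum()>=8: out.append((u,v)); break
    p=onplane(im,out,.107); return out,p
E
python3 - <<'E'
from h import *
st()
o,p=lid(); print(o); print(p[:,:2].round(3).tolist())
E
```

```text
28.8 [0.5007 0.0282 0.2346] [-0.992  0.126  0.011] [-11.4   2.9   0.9] 0.999 5.3 [ 0.6   0.63 -0.97  2.05  0.7   0.85  0.66]
[(212, 201), (216, 178), (220, 168), (224, 168), (228, 168), (232, 168), (236, 168), (240, 169), (244, 169), (248, 170), (252, 171), (256, 171), (260, 172), (264, 172), (268, 173), (272, 173), (276, 174), (280, 174), (284, 175), (288, 175), (292, 176), (296, 176), (300, 176), (304, 176), (308, 177), (312, 177), (316, 178), (320, 179), (324, 179), (328, 180)]
[[0.607, 0.178], [0.671, 0.169], [0.7, 0.158], [0.7, 0.147], [0.7, 0.136], [0.7, 0.125], [0.699, 0.114], [0.697, 0.103], [0.696, 0.092], [0.694, 0.081], [0.691, 0.07], [0.691, 0.059], [0.688, 0.048], [0.688, 0.037], [0.685, 0.026], [0.685, 0.015], [0.682, 0.004], [0.682, -0.007], [0.679, -0.017], [0.679, -0.028], [0.676, -0.039], [0.676, -0.05], [0.676, -0.061], [0.676, -0.072], [0.673, -0.083], [0.673, -0.094], [0.67, -0.105], [0.667, -0.116], [0.667, -0.127], [0.664, -0.138]]
```

Call:
apply_moves(
  targets=[
    {"x": -0.025, "y": 0, "z": 0, "rx": 0, "ry": 0, "rz": -0.002, "claw": -1},
    {"x": -0.05, "y": 0, "z": 0, "rx": 0, "ry": 0, "rz": -0.004, "claw": -1},
    {"x": -0.075, "y": 0, "z": 0, "rx": 0, "ry": 0, "rz": -0.007, "claw": -1},
    {"x": -0.1, "y": 0, "z": 0, "rx": 0, "ry": 0, "rz": -0.01, "claw": -1},
    {"x": -0.125, "y": 0, "z": 0, "rx": 0, "ry": 0, "rz": -0.013, "claw": -1},
    {"x": -0.15, "y": 0, "z": 0, "rx": 0, "ry": 0, "rz": -0.016, "claw": -1},
    {"x": -0.175, "y": 0, "z": 0, "rx": 0, "ry": 0, "rz": -0.018, "claw": -1},
    {"x": -0.19, "y": 0, "z": 0, "rx": 0, "ry": 0, "rz": -0.018, "claw": -1},
    {"x": -0.2, "y": 0, "z": 0, "rx": 0, "ry": 0, "rz": -0.018, "claw": -1},
    {"x": -0.2, "y": 0, "z": 0, "rx": 0, "ry": 0, "rz": -0.018, "claw": -1},
  ],
)

```text
time: 29.68
tool_pos: [0.5593, 0.0207, 0.2345]
tcp_rot: [0.035, 0.999, -0.002, -0.007]
contact_force: [-14.4, 0.9, 4.8]
width: 0.999
finger_force: 7.0
```

```bash
python3 - <<'E'
from h import *
st()
t=cam("top");o,p=lid(t)
q=p[(p[:,1]<.15)&(p[:,1]>-.12)]; f=np.polyfit(q[:,1],q[:,0],1); print("lid back x at y=0",f[1],"slope",f[0],len(q))
h=cv2.cvtColor(t["color"],cv2.COLOR_BGR2HSV); b=((h[...,0]>100)&(h[...,0]<130)&(h[...,1]>100))
e=[(u,np.nonzero(b[:175,u])[0].max()+.5) for u in range(215,335,8)]
k=onplane(t,e,0.0); g=np.polyfit(k[:,1],k[:,0],1); print("crate bottom x at 0",g[1],"slope",g[0]); print(e)
E
```

```text
29.68 [0.5593 0.0207 0.2345] [-0.997  0.07   0.014] [-14.4   0.9   4.8] 0.999 7.0 [ 0.57  0.7  -0.95  1.92  0.72  0.92  0.76]
lid back x at y=0 0.7462086941347682 slope 0.04891919422382817 25
crate bottom x at 0 0.8019749129635575 slope 0.07961117262049751
[(215, np.float64(141.5)), (223, np.float64(142.5)), (231, np.float64(143.5)), (239, np.float64(143.5)), (247, np.float64(144.5)), (255, np.float64(145.5)), (263, np.float64(146.5)), (271, np.float64(146.5)), (279, np.float64(147.5)), (287, np.float64(147.5)), (295, np.float64(147.5)), (303, np.float64(148.5)), (311, np.float64(148.5)), (319, np.float64(149.5)), (327, np.float64(149.5))]
```

Call:
apply_moves(
  targets=[
    {"x": -0.015, "y": 0, "z": 0, "rx": 0, "ry": 0, "rz": 0.002, "claw": -1},
    {"x": -0.03, "y": 0, "z": 0, "rx": 0, "ry": 0, "rz": 0.004, "claw": -1},
    {"x": -0.045, "y": 0, "z": 0, "rx": 0, "ry": 0, "rz": 0.005, "claw": -1},
    {"x": -0.055, "y": 0, "z": 0, "rx": 0, "ry": 0, "rz": 0.005, "claw": -1},
    {"x": -0.055, "y": 0, "z": 0, "rx": 0, "ry": 0, "rz": 0.005, "claw": -1},
  ],
)

```text
time: 30.15
tool_pos: [0.5748, 0.0202, 0.2343]
tcp_rot: [0.042, 0.999, -0.002, -0.009]
contact_force: [-18.0, 0.5, 6.7]
width: 0.996
finger_force: 8.9
```

Call:
apply_moves(
  targets=[
    {"x": -0.01, "y": 0, "z": 0, "rx": 0, "ry": 0, "rz": 0, "claw": -1},
    {"x": -0.018, "y": 0, "z": 0, "rx": 0, "ry": 0, "rz": 0, "claw": -1},
    {"x": -0.018, "y": 0, "z": 0, "rx": 0, "ry": 0, "rz": 0, "claw": -1},
  ],
)

```text
time: 30.4
tool_pos: [0.5766, 0.0206, 0.2341]
tcp_rot: [0.042, 0.999, -0.003, -0.014]
contact_force: [-32.0, -0.7, 18.5]
width: 0.999
finger_force: 16.1
```

```bash
python3 - <<'E'
from h import *
st()
t=cam("top");o,p=lid(t)
q=p[(p[:,1]<.15)&(p[:,1]>-.12)]; f=np.polyfit(q[:,1],q[:,0],1); print("lid back x at y=0",f[1],"slope",f[0],len(q))
h=cv2.cvtColor(t["color"],cv2.COLOR_BGR2HSV)
for u in (230,250,270,290,310): print(u,h[138:165,u].tolist())
E
```

```text
30.4 [0.5766 0.0206 0.2341] [-0.996  0.084  0.028] [-32.   -0.7  18.5] 0.999 16.1 [ 0.56  0.72 -0.94  1.87  0.71  0.96  0.77]
lid back x at y=0 0.751096655847941 slope 0.005271959405940564 25
230 [[112, 64, 99], [110, 126, 127], [109, 147, 142], [109, 150, 138], [110, 140, 115], [110, 98, 83], [108, 17, 76], [36, 14, 94], [25, 25, 111], [26, 18, 113], [20, 20, 116], [27, 23, 112], [22, 25, 111], [23, 18, 115], [21, 22, 114], [21, 22, 116], [24, 22, 116], [22, 24, 115], [27, 20, 114], [23, 20, 115], [25, 24, 118], [20, 20, 117], [19, 17, 118], [27, 24, 119], [23, 18, 115], [27, 20, 115], [27, 20, 115]]
250 [[30, 9, 117], [106, 27, 103], [110, 104, 120], [110, 144, 140], [108, 153, 142], [110, 155, 123], [111, 120, 96], [110, 59, 78], [15, 6, 84], [20, 15, 104], [35, 14, 112], [21, 16, 113], [30, 18, 113], [23, 20, 113], [30, 18, 112], [23, 17, 117], [23, 18, 112], [23, 20, 114], [20, 13, 114], [19, 18, 116], [27, 20, 117], [23, 18, 115], [30, 16, 114], [26, 16, 115], [23, 17, 117], [25, 14, 112], [15, 17, 118]]
270 [[15, 113, 117], [15, 118, 123], [12, 77, 129], [143, 29, 114], [115, 
[... 469 characters left out ...]
 [110, 141, 112], [109, 115, 82], [115, 36, 77], [30, 3, 90], [30, 12, 108], [30, 9, 111], [35, 13, 114], [26, 16, 112], [35, 14, 113], [30, 14, 111], [30, 11, 112], [19, 18, 113], [17, 16, 114], [17, 20, 116], [25, 13, 114], [23, 18, 113], [30, 16, 113], [27, 20, 115], [30, 13, 115]]
310 [[38, 7, 146], [35, 11, 134], [30, 18, 113], [27, 27, 95], [19, 23, 87], [111, 37, 96], [111, 114, 127], [110, 141, 143], [109, 152, 139], [110, 146, 119], [113, 112, 89], [113, 64, 72], [135, 6, 80], [36, 13, 100], [26, 19, 108], [27, 20, 116], [26, 18, 115], [21, 16, 110], [15, 18, 113], [21, 16, 112], [26, 16, 113], [23, 20, 115], [26, 18, 116], [23, 18, 115], [21, 22, 117], [30, 16, 113], [21, 16, 115]]
```

```bash
python3 - <<'E'
from h import *
t=cam("top"); h=cv2.cvtColor(t["color"],cv2.COLOR_BGR2HSV).astype(float)
L=[];C=[]
for u in range(222,334,4):
    S=h[135:160,u,1]; V=h[135:160,u,2]; B=S*(np.abs(h[135:160,u,0]-110)<12)
    i=np.nonzero(B>90)[0]
    if len(i)==0: continue
    j=i.max(); k=j+(B[j]-60)/max(B[j]-B[min(j+1,24)],1); L.append((u,135+k))
    a=i[np.argmax(V[i])]; th=115; n=a
    while V[n+1]>th: n+=1
    C.append((u,135+n+(V[n]-th)/(V[n]-V[n+1])))
for P,z in((L,.107),(C,.12)):
    w=onplane(t,P,z); f=np.polyfit(w[:,1],w[:,0],1); r=w[:,0]-np.polyval(f,w[:,1]); ok=abs(r)<.004; f=np.polyfit(w[ok,1],w[ok,0],1); print(z,f, np.polyval(f,[.17,-.14]))
# box right/left lid edge
for v in (175,190): print(v,[int(x) for x in h[v,200:226:2,1]],[int(x) for x in h[v,318:346:2,1]])
st()
E
```

```text
0.107 [0.07833895 0.76050604] [0.77382366 0.74953858]
0.12 [0.07346071 0.76047365] [0.77296197 0.75018915]
175 [103, 107, 107, 109, 117, 114, 108, 62, 18, 26, 24, 20, 20] [18, 20, 21, 24, 20, 24, 25, 94, 114, 102, 105, 102, 102, 105]
190 [124, 126, 122, 122, 120, 122, 88, 32, 25, 29, 23, 24, 26] [22, 23, 18, 17, 22, 25, 47, 113, 120, 114, 114, 112, 109, 110]
30.5 [0.5765 0.0206 0.2342] [-0.996  0.084  0.027] [-31.5  -0.1  18.3] 0.998 16.0 [ 0.56  0.72 -0.94  1.87  0.71  0.96  0.77]
```

Call:
apply_moves(
  targets=[
    {"x": 0.03, "y": 0, "z": 0, "rx": 0, "ry": 0, "rz": 0, "claw": -1},
    {"x": 0.08, "y": 0, "z": 0, "rx": 0, "ry": 0, "rz": 0, "claw": -1},
    {"x": 0.15, "y": 0, "z": 0, "rx": 0, "ry": 0, "rz": 0, "claw": -1},
    {"x": 0.25, "y": 0, "z": 0, "rx": 0, "ry": 0, "rz": 0, "claw": -1},
    {"x": 0.3, "y": 0, "z": -0.1, "rx": 0, "ry": 0, "rz": 0, "claw": -1},
    {"x": 0.3, "y": 0, "z": -0.22, "rx": 0, "ry": 0, "rz": 0, "claw": -1},
    {"x": 0.3, "y": -0.12, "z": -0.34, "rx": 0, "ry": 0, "rz": 0, "claw": -1},
    {"x": 0.3, "y": -0.25, "z": -0.45, "rx": 0, "ry": 0, "rz": 0, "claw": -1},
    {"x": 0.3, "y": -0.37, "z": -0.5, "rx": 0, "ry": 0, "rz": 0, "claw": -1},
    {"x": 0.3, "y": -0.5, "z": -0.5, "rx": 0, "ry": 0, "rz": 0, "claw": -1},
    {"x": 0.3, "y": -0.62, "z": -0.5, "rx": 0, "ry": 0, "rz": 0, "claw": -1},
    {"x": 0.3, "y": -0.7, "z": -0.5, "rx": 0, "ry": 0, "rz": 0, "claw": -1},
  ],
)

```text
time: 31.5
tool_pos: [0.4769, -0.1876, 0.3873]
tcp_rot: [0.046, 0.999, -0.001, 0.001]
contact_force: [0.6, 0.3, 0.0]
width: 1.0
finger_force: 0.0
```

```bash
python3 - <<'E'
from h import *
st()
t=cam("top"); h=cv2.cvtColor(t["color"],cv2.COLOR_BGR2HSV)
# front edge at each column: last lid row (S<50,V>90) then dark (V<75) extent, then table (S>90)
for u in range(216,334,6):
    c=h[205:245,u]; s=c[:,1]; i=np.nonzero(s<80)[0]; print(u,205+i.max() if len(i) else None,c[max(i.max()-6,0):i.max()+4,2].tolist())
E
```

```text
31.5 [ 0.4769 -0.1876  0.3873] [-0.996  0.091 -0.002] [0.6 0.3 0. ] 1.0 0.0 [ 1.21  0.47 -1.19  1.89  0.49  1.11  1.31]Traceback (most recent call last):
  File "<stdin>", line 6, in <module>
    return umr_maximum(a, axis, None, out, keepdims, initial, where)
ValueError: zero-size array to reduction operation maximum which has no identity
```

```bash
python3 - <<'E'
from h import *
t=cam("top"); h=cv2.cvtColor(t["color"],cv2.COLOR_BGR2HSV); 
for u in range(214,330,6):
    print(u,' '.join(f"{a}/{b}" for a,b in h[200:228:2,u,1:]))
E
```

```text
214 30/121 38/102 99/95 111/140 115/159 115/164 108/166 109/166 111/166 110/165 117/166 112/166 111/166 111/166
220 28/119 30/101 64/72 73/63 95/59 116/112 114/163 115/166 122/165 115/167 119/165 117/166 108/168 114/166
226 25/121 31/108 54/76 77/60 73/66 95/83 112/152 111/167 119/165 111/167 118/164 115/166 111/165 113/165
232 25/122 29/115 42/79 73/66 110/51 111/71 111/149 112/166 116/165 119/165 116/167 115/166 114/164 112/168
238 25/122 20/115 41/94 76/64 79/58 88/64 108/137 110/167 120/164 112/166 117/165 114/166 117/165 115/166
244 24/117 24/118 26/100 58/66 93/55 73/59 122/86 124/132 116/163 117/166 121/165 115/167 121/165 117/165
250 24/115 19/118 29/105 55/69 77/50 98/52 101/76 121/112 120/153 124/165 116/165 114/165 120/163 114/164
256 26/119 24/119 22/115 42/79 75/61 73/59 84/70 115/106 117/153 113/167 118/167 114/165 120/164 102/167
262 27/114 15/116 24/116 36/86 50/61 75/58 81/69 116/127 115/160 114/165 119/165 113/167 116/165 105/165
268 26/108 24/118 24/117 32/96 58/62 62/58 71/68 110/125 117/164 112/166 115/166 109/166 118/166 110/165
274 18/112 24/119 23/120 33/99 58
[... 302 characters left out ...]
119 18/115 30/93 52/64 63/57 86/65 112/125 116/149 114/166 113/165 116/163 119/165
298 23/111 27/115 24/119 24/116 26/100 71/61 65/55 99/54 102/80 123/131 117/164 111/166 120/164 118/166
304 28/118 26/108 20/114 22/117 28/108 49/68 71/54 92/50 103/74 126/109 121/152 117/164 116/165 116/165
310 20/114 22/105 24/118 24/116 27/113 40/76 68/60 81/57 89/66 116/103 122/150 114/166 116/165 117/163
316 24/115 25/112 31/116 24/118 24/116 28/82 64/60 75/58 80/70 122/144 119/161 116/165 116/167 123/160
322 22/115 22/114 26/117 26/117 24/116 30/95 67/61 60/60 72/60 114/121 121/160 114/166 112/166 115/164
328 26/107 36/112 36/113 42/115 43/112 64/103 110/104 131/117 122/121 97/105 65/75 45/68 53/72 47/76
```

```bash
python3 -c "
from rig import *
print(hand_in())"
```

```text
the job is handed in; nothing more can be done
None
```

I put all three pots upright in the carrier box, closed the lid, folded both clips down and slid the box back until it stood square and centred against the crate, then handed the job in. `hand_in()` returned no verdict. The clips were judged flat from contact force and image pixel values, because my 14 viewed pictures were used up.

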